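# Set up the ring gauge and record it with the two-stage key

## Robot

A 6-joint arm with a two-finger parallel gripper is mounted at the origin on the work surface. World frame = base frame: x ahead of the robot, y to its left, z up, the work surface at z = 0. Lengths are in mm, angles in degrees, forces in N, time in s.
With the tool pointing down it reaches from about 350 to 850 mm from the base axis. Payload 8.1 kg.
Tool frame: the origin (TCP) lies midway between the tips of the shut fingers; the grasp point (between the pads) lies 19 mm behind it; z points along the fingers, y is the direction in which the jaws open and shut (so a half turn about z gives the same grasp; the last joint's range is limited). The gripper opens to 85 mm and grips with 20 to 120 N. Pads are 22 mm wide; open, the fingers measure 114 mm over their backs; the gripper's body (76 mm by 85 mm) begins 54 mm behind the grasp point. The pads swing forward as they close: fully open they stand 13 mm farther back than shut.
Start: joints at [-76.799, 7.471, 85.268, -0, 87.261, -4.893], TCP at [186.366, -570.327, 231.292] pointing down, gripper open.
Joint ranges: [-169.43, 169.43], [-51.17, 129.36], [1.28, 143.12], [-76.62, 256.62], [0, 156.53], [-152.29, 152.29]. Speed limits (degrees/s): [136.94, 136.94, 159.86, 180, 180, 180].

## Interface

Orientations are given as [roll, pitch, yaw] about the fixed x, y, z axes, in that order (R = Rz(yaw) Ry(pitch) Rx(roll)).
In Python, from bench import r gives the robot as it stands.
- The arm moves only by the tool carry_out, never from a script. Its argument "increments" is a list of rows, each a list of 3 entries, a list of its own where there are three numbers: the shift along the tool's x, y, z in m, then the turn, a rotation vector about the tool's x, y, z in rad, then the closure, from 0 (fully open) to 1 (shut). A call has 1 to 12 rows; each row shifts and turns the pose as measured when the row begins, along the tool's axes as they then stand; what a row does not reach is not made up. A row lasts 1/10 s, in which the tool goes at most 50 mm and 8.59 degrees, less where a joint would pass 70% of its speed; a pose out of reach is approached as far as the arm can. A call with a gripper value outside its range is refused whole. The fingers move at their own pace and stop on an object; "newtons" is the grip in N (left out, the last holds). Time passes only in rows, so rows that do not move let the fingers close. It gives the time, the measured TCP pose, the force and the opening at its end, in the units of the state.
- r.sense(): the state, without advancing time (a new reading comes with each control period).
- r.snapshot(name): name is "side" or "top"; returns a dict with "image" (384x512x3 uint8, blue, green, red), "vertical_fov" (degrees; the focal length in pixels is half the picture's height over the tangent of half this angle, whatever the lens; pixels are square), "cx", "cy" (the principal point, pixels), "k1" (the pictures are not rectified: a ray, as slopes to the right and down, at radius r is drawn at 1 + k1 r^2 times it, then the intrinsics apply), "rvec" (rotation vector, rad) and "tvec" (3), from world to camera coordinates, as OpenCV has them. Camera axes: x right, y down, z forward; pixel columns grow to the right and rows downward; lengths in mm; the calibration is good to about 2 mm. A picture is of the moment at which its call begins. There is no depth.
- r.hand_in(): hands the job in, once; it reports no verdict.
The state is a dict: "time": time; "joint_pos": joint angles; "qd": joint speeds; "joint_efforts": joint torques, N m; "tool_pos": TCP position; "tcp_rot": TCP orientation; "ft_force": force on the tool from outside, world axes, zero at the start; "wrist_torque": the same for the moment, N m; "finger_gap": finger opening in mm.
Only numpy, scipy, OpenCV 4.12 (cv2) and the standard library are available. Lean on these libraries where they do the work, as an engineer would, in place of code of your own. Each camera call takes 0.05 s, during which the arm holds its last target.

## Task

Get the brass ring gauge checked: slide the black spacer down onto the measuring spindle, then the ring gauge (flange down) on top of it, both resting flat, and let go. Only then press the red key gently to its first click, hold it there for a good second without tripping the second stage, then press it fully home to record and let it spring back. Leave the jug, tally block and caliper where they are.

Things in the scene. Friction and masses are not known exactly. Their poses are not given: they have to be found in the camera images.
- spacer_center (a point): Black bakelite tube standing on the shelf, outside diameter 54, bore 32, 30 mm high, about 0.12 kg. Point at its centre, half-way up; z is its bore axis, up.
- ring_center (a point): Brass ring gauge, about 0.6 kg, 42 mm high, standing flange down: flange 88 mm diameter, 12 mm thick; on it a hub 54 mm diameter, 30 mm high (grip this); bore 32 mm right through. Point on the bore axis half-way up (21 mm above the underside; the hub spans 9 mm below to 21 mm above it); z is the bore axis, up.
- spindle_foot (a point): Point on the flat top of the fixed round steel stand (110 mm diameter, 20 mm high) where the upright spindle rises from it. Spindle diameter 24, 50 mm high above this point, its tip coned over the top 7 mm. z up. Seated, the spacer's centre is 15 mm above this point and the ring gauge's centre 51 mm above it.
- key_face (a point): Centre of the flat outer face of the red round key (54 mm diameter) on the sloping face of a fixed green console; moves with the key. z points straight out of the face, 35 degrees from vertical: press along -z. y is level, along the console's width; x points up the slope. Red part stands 12 mm out of a dark collar (62 mm); a fixed 76 mm rim lies 18 mm below the face.
- key_first (a joint): First stage of the red key: 0 up, 0.008 m at the first click (stop). Spring: 2 N to start, 4 N at the click. Springs back when released. Counts as clicked above 0.006.
- key_full (a joint): Second stage: the dark collar sinks with the red key after the first click. 0 up, 0.008 m fully home. It stays up until the push passes 10 N and is home at 14 N; springs back. Below 0.003 it is not tripped; above 0.0065 it is fully home. Total key travel is thus 8 + 8 mm.
- jug_mid (a point): White enamel jug, 90 mm diameter, 130 mm high, with a side handle standing out about 35 mm, loose, a bystander. Point on its axis half-way up.
- tally_mid (a point): Dark tally block with brass studs, 60 x 90 x 32 mm, loose, a bystander. Point at its centre.
- caliper_mid (a point): Steel outside caliper lying flat, 160 mm long, 90 mm wide, loose, a bystander. Point at its middle.
- guard_bar (a point): Middle of the top bar (12 mm thick, level, along y) of the console's fixed steel guard hoop; same axes as key_face. The bar is 75 mm up-slope (+x) of the key's axis and 86 mm out (+z) from the raised key face; the hoop's legs, 132 mm apart, run from it square down to the slope. It hangs right over the key, so an upright gripper is blocked; come in along the key's axis.
Things that resemble listed ones, but are neither listed nor needed, are in the scene too. Leave any green look-alike of the part that bears spindle_foot alone.

How it is judged (in metres and radians):
On the way, in this order (a step that is already met when the one before it is completed fails the run):
1. the spacer sits flat on the stand, on the spindle (horizontal distance between spacer_center and spindle_foot below 0.007 m and z of spacer_center in the frame of spindle_foot below 0.018 m and angle between spacer_center's own z axis and vertical below 0.08 rad), for 0.2 s.
2. the ring gauge sits flat on the spacer, on the spindle, and is let go (horizontal distance between ring_center and spindle_foot below 0.007 m and z of ring_center in the frame of spindle_foot between 0.047 and 0.054 m and angle between ring_center's own z axis and vertical below 0.08 rad and contact force between the fingers and ring_gauge below 0.2 N), for 0.2 s.
3. the key is held at its first click, second stage not tripped, for 0.8 s (value of joint key_first above 0.006 m and value of joint key_full below 0.003 m), for 0.8 s.
4. the key is pressed fully home (value of joint key_full above 0.0065 m), for 0.05 s.
At the end, for the whole second after the job is handed in: The spacer sits flat on the stand around the spindle (centre within 7 mm of the spindle axis, not more than 3 mm above seated, upright within 0.08 rad), the ring gauge sits flange down on it to the same tolerances, and both stages of the key have sprung back to within 2 mm of up (all of step 1 and value of joint each of key_first, key_full below 0.002 m and horizontal distance between ring_center and spindle_foot below 0.007 m and z of ring_center in the frame of spindle_foot between 0.047 and 0.054 m and angle between ring_center's own z axis and vertical below 0.08 rad); the robot touches nothing.
It fails at once if the key is tripped to its second stage before the ring gauge is on the spindle (value of joint key_full above 0.004 m and horizontal distance between ring_center and spindle_foot above 0.012 m).
It fails at once if the jug, tally block or caliper is moved more than 30 mm or the jug tipped (distance of any of jug_mid, tally_mid, caliper_mid from where it was at the start of the episode above 0.03 m or angle between jug_mid's own z axis and vertical above 0.4 rad).
It also fails if it takes over 67 s, if anything falls off the work surface, if the arm or the gripper's body presses on something with over 40 N, if the wrist force passes 120 N, or if a joint passes its speed limit or range.

## Working session

There is one attempt and no reset: what is moved stays moved. The work goes in short steps, Python scripts to look and compute and a tool call to move; the robot and the scene stay as the last step left them, time stands still between calls to the robot, and variables do not carry over. Pictures are saved under pics/ and viewed, and the job is handed in when it is done.

Besides the shell and the picture viewer there is one more tool, called after "Emit:" as a command line: name --argument value ..., lists and objects as JSON in quotes. carry_out: Moves the arm, as the interface text tells. Its arguments: {"type":"object","properties":{"increments":{"type":"array"},"newtons":{"type":"number"}},"required":["increments"]}

```bash
ls; mkdir -p pics
python3 - <<'E'
from bench import r
import cv2,numpy as np
print(r.sense())
for n in("side","top"):
    s=r.snapshot(n); cv2.imwrite(f"pics/{n}0.png",s["image"]); np.save(n+"0.npy",s["image"])
    print({k:v for k,v in s.items() if k!="image"})
    im=cv2.resize(s["image"],(800,600),interpolation=cv2.INTER_CUBIC); cv2.imwrite(f"pics/{n}0b.png",im)
E
```

```text
pics
{'time': 0.0, 'joint_pos': array([-7.67977961e+01,  7.51411048e+00,  8.53302757e+01,  1.75307712e-04,
        8.72621291e+01, -4.89337112e+00]), 'qd': array([ 0.07753481,  0.07675139,  0.00638022, -0.02798849,  0.01671689,
       -0.01560513]), 'joint_efforts': array([ 4.16757093e-04, -5.69401324e+01, -5.00544763e+01, -5.30919488e-05,
        1.48193497e-02,  7.09561007e-06]), 'tool_pos': array([ 186.25292719, -569.77156109,  230.24529076]), 'tcp_rot': array([-1.79893888e+02, -9.26038136e-03,  1.80955580e+01]), 'ft_force': array([-0.1389179 , -0.82119173,  0.54414395]), 'wrist_torque': array([ 0.02036796,  0.05215645, -0.04035008]), 'finger_gap': 85.2767791440612}
{'vertical_fov': 53.384230439078706, 'cx': 250.10008674952277, 'cy': 188.6334056841356, 'k1': -0.1020620632348742, 'rvec': array([ 2.38797516, -0.37941011,  0.1202339 ]), 'tvec': array([-509.80803641,  276.66445749,  947.47055382])}
{'vertical_fov': 50.366614112773746, 'cx': 255.36562993429408, 'cy': 195.67173443592344, 'k1': -0.09737221796651556, 'rvec': array([ 2.19167577, -2.19341855,  0.1304691 ]), 'tvec': array([  32.2518322 ,  582.56372347, 1109.82014672])}
```

View pics/side0b.png

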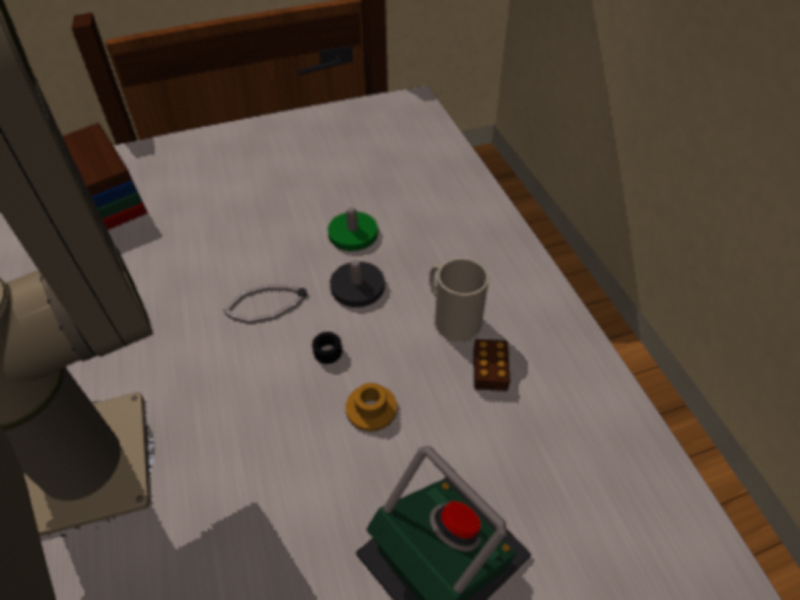

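View pics/top0b.png

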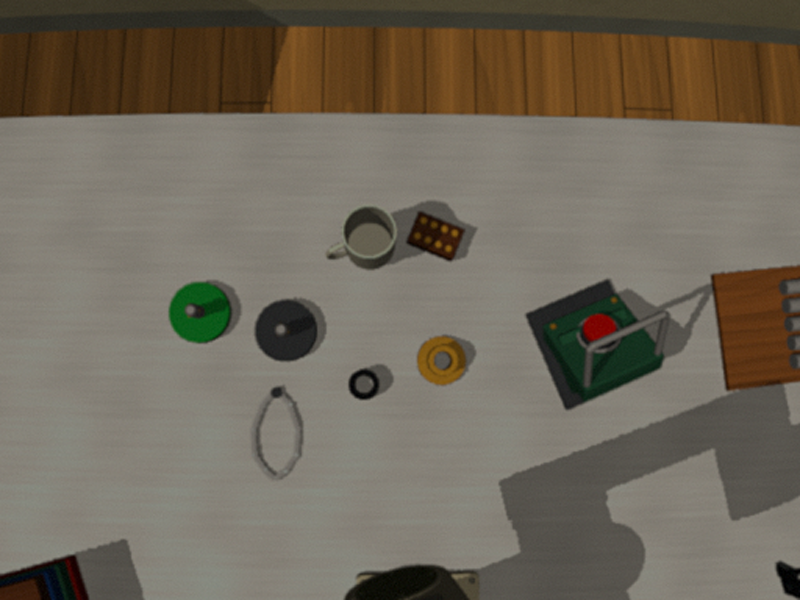

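Side (800x600 view): black stand with spindle at (358,283), green look-alike (353,229), spacer (327,348), ring (371,405), key (461,520). Top: stand (286,330), green look-alike (200,312), spacer (364,384), ring (441,360), key (600,330), jug (369,237), tally (436,236), caliper (279,435). Candidates: the dark stand is chosen, not the green one. Next I check close crops.

```bash
cat > h.py <<'E'
import cv2,numpy as np
class Cam:
    def __init__(s,d):
        s.im=d["image"]; h=s.im.shape[0]; f=h/2/np.tan(np.radians(d["vertical_fov"])/2)
        s.K=np.array([[f,0,d["cx"]],[0,f,d["cy"]],[0,0,1]]); s.D=np.array([d["k1"],0,0,0,0.])
        s.rv=np.array(d["rvec"],float); s.t=np.array(d["tvec"],float); s.R=cv2.Rodrigues(s.rv)[0]
        s.C=-s.R.T@s.t
    def ray(s,p):
        u=cv2.undistortPoints(np.array([[p]],float),s.K,s.D)[0,0]
        d=s.R.T@np.array([u[0],u[1],1]); return d/np.linalg.norm(d)
    def onz(s,p,z):
        d=s.ray(p); return s.C+d*(z-s.C[2])/d[2]
    def proj(s,P):
        return cv2.projectPoints(np.array(P,float).reshape(-1,3),s.rv,s.t,s.K,s.D)[0][:,0]
def tri(c1,p1,c2,p2):
    d1,d2=c1.ray(p1),c2.ray(p2)
    A=np.c_[d1,-d2]; x=np.linalg.lstsq(A,c2.C-c1.C,rcond=None)[0]
    a=c1.C+d1*x[0]; b=c2.C+d2*x[1]; return (a+b)/2,np.linalg.norm(a-b)
def both():
    from bench import r
    return Cam(r.snapshot("side")),Cam(r.snapshot("top"))
E
python3 - <<'E'
from h import *
S,T=both()
import pickle; pickle.dump((S,T),open("c0.pkl","wb"))
def crop(c,x,y,w,h,k): return cv2.resize(c.im[y:y+h,x:x+w],None,fx=k,fy=k,interpolation=cv2.INTER_NEAREST)
cv2.imwrite("pics/cropS.png",crop(S,190,125,150,150,4))
cv2.imwrite("pics/cropT.png",crop(T,100,170,200,100,4))
cv2.imwrite("pics/cropSk.png",crop(S,220,275,130,109,5))
cv2.imwrite("pics/cropTk.png",crop(T,330,170,120,100,5))
E
```

```text
(no output)
```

View pics/cropS.png

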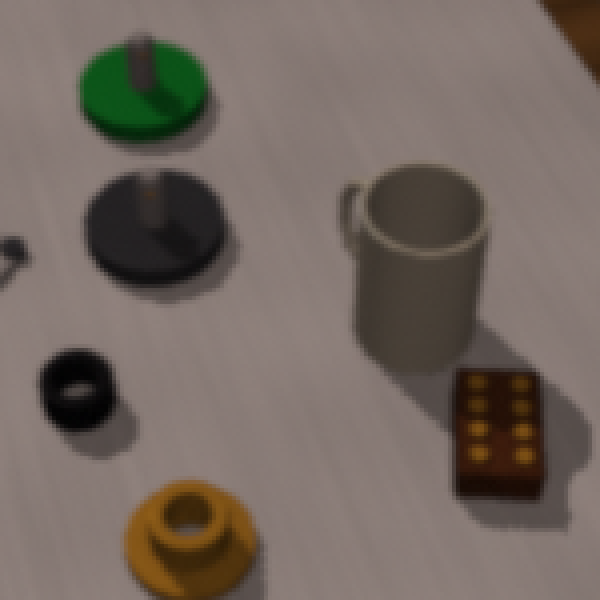

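View pics/cropT.png

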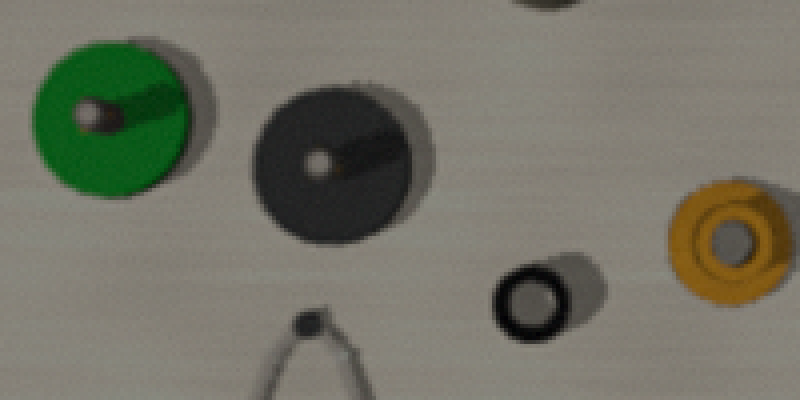

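View pics/cropSk.png

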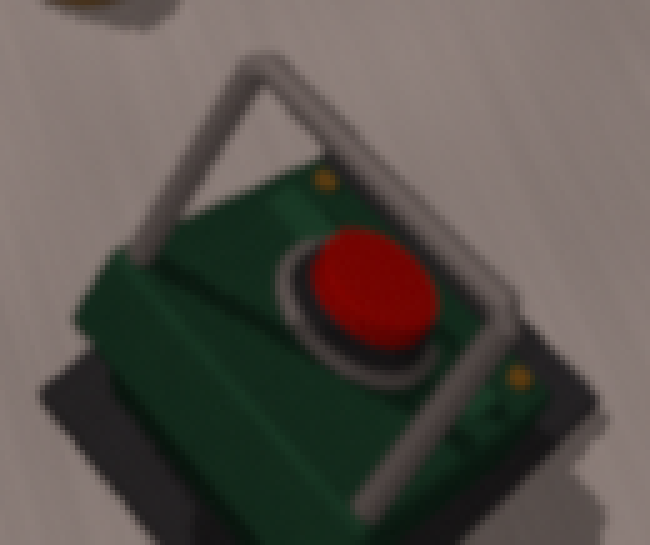

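View pics/cropTk.png

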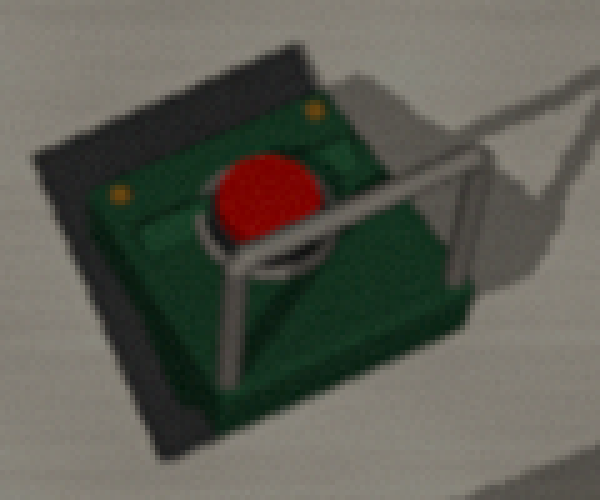

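Run:
```python
from h import *
import pickle; S,T=pickle.load(open("c0.pkl","rb"))
print(S.C,T.C)
def comp(m,near):
    n,l,st,ce=cv2.connectedComponentsWithStats(m.astype(np.uint8))
    out=[(np.hypot(*(ce[i]-near)),i) for i in range(1,n) if st[i,4]>15]
    i=min(out)[1]; return l==i,st[i],ce[i]
def ell(m):
    c=max(cv2.findContours(m.astype(np.uint8),cv2.RETR_EXTERNAL,cv2.CHAIN_APPROX_NONE)[0],key=len)
    return cv2.fitEllipse(c)
k=1/1.5625
for nm,c,pts in(("S",S,dict(stand=(358,283),spacer=(327,348),ring=(371,405),key=(461,520))),("T",T,dict(stand=(286,330),spacer=(364,384),ring=(441,360),key=(600,330)))):
    im=c.im.astype(int); hsv=cv2.cvtColor(c.im,cv2.COLOR_BGR2HSV)
    V=im.max(2)
    masks=dict(stand=V<65,spacer=V<45,ring=(hsv[...,1]>130)&(hsv[...,0]>10)&(hsv[...,0]<30),key=(hsv[...,1]>180)&((hsv[...,0]<8)|(hsv[...,0]>172))&(V>80))
    for n,p in pts.items():
        m,st,ce=comp(masks[n],np.array(p)*k)
        print(nm,n,st,ce.round(1),[np.round(e,1).tolist() for e in ell(m)])
        for z in dict(stand=(20,),spacer=(15,30),ring=(12,42),key=()).get(n): print("   z",z,c.onz(ell(m)[0],z).round(1))
```

```text
[ 372.23566137 -562.56742733  882.67004509] [ 484.69409036   68.6478931  1154.33120732]
S stand [212 168  35  29 799] [228.6 182.3] [[228.6, 182.3], [27.8, 34.7], 87.9]
   z 20 [536.1 219.3  20. ]
S spacer [200 213  19  20 277] [209.2 222.5] [[209.2, 222.4], [17.3, 19.8], 168.0]
   z 15 [443.3  92.4  15. ]
   z 30 [442.   81.1  30. ]
S ring [221 245  33  31 758] [237.2 260.3] [[237.2, 260.2], [29.4, 31.7], 82.4]
   z 12 [484.2 -48.6  12. ]
   z 42 [480.4 -66.3  42. ]
S key [283 321  24  23 407] [294.3 332. ] [[294.3, 332.0], [18.8, 25.6], 128.0]
T stand [ 164  192   39   39 1183] [183.1 211.2] [[183.0, 211.1], [38.2, 38.8], 66.4]
   z 20 [539.8 232.6  20. ]
T spacer [224 237  18  18 166] [232.5 245.6] [[232.6, 245.6], [17.7, 17.9], 78.0]
   z 15 [444.5  95.   15. ]
   z 30 [445.   94.7  30. ]
T ring [267 215  31  31 650] [282.1 230.3] [[282.1, 230.3], [29.8, 30.0], 131.7]
   z 12 [486.5 -43.3  12. ]
   z 42 [486.4 -40.4  42. ]
T key [374 201  20  17 256] [382.8 208.7] [[382.8, 208.7], [15.0, 20.2], 73.4]
```

```bash
cat > m.py <<'E'
from h import *
import pickle; S,T=pickle.load(open("c0.pkl","rb"))
f5=lambda p,o:np.array(p)/5+np.array(o)-0.4
sO,tO=(220,275),(330,170)
P={}
for n,s,t in(("barL",(263,65),(235,260)),("barR",(507,298),(485,156)),("scrL",(325,180),(120,195)),("scrR",(520,377),(315,110))):
    P[n],e=tri(S,f5(s,sO),T,f5(t,tO)); print(n,P[n].round(1),round(e,1))
y=P["barL"]-P["barR"]; print("bar len",np.linalg.norm(y), "yaw",np.degrees(np.arctan2(y[1],y[0])))
y2=P["scrL"]-P["scrR"]; print("scr",np.linalg.norm(y2),np.degrees(np.arctan2(y2[1],y2[0])))
k,e=tri(S,(294.3,332.),T,(382.8,208.7)); print("key raw",k.round(1),e)
# base plate edge yaw in top (z~0): crop corners
a=T.onz(f5((37,157),tO),5);b=T.onz(f5((298,45),tO),5);c=T.onz(f5((165,458),tO),5)
print(a,b,c,np.degrees(np.arctan2(*(a-b)[1::-1])),np.degrees(np.arctan2(*(c-a)[1::-1])))
# spindle tips
t=T.proj  
p,e=tri(S,np.array((151,172))/4+(190,125)-.4,T,np.array((319,162))/4+(100,170)-.4);print("tip",p.round(1),e)
def hull_c(cam,pts): 
    h=cv2.convexHull(cam.proj(pts).astype(np.float32)); return np.array(cv2.fitEllipse(h)[0]),cv2.fitEllipse(h)[1]
th=np.linspace(0,2*np.pi,72)
def cyl(c,r,z0,z1): return np.array([[c[0]+r*np.cos(t),c[1]+r*np.sin(t),z] for z in(z0,z1) for t in th])
for n,(r,z0,z1),g,ms,mt in(("stand",(55,0,20),(540,233),(228.6,182.3),(183.,211.1)),("spacer",(27,0,30),(444.5,95),(209.2,222.4),(232.6,245.6)),("flange",(44,0,12),(486.5,-43),(237.2,260.2),(282.1,230.3))):
    for nm,cam,m in(("S",S,ms),("T",T,mt)):
        gg=np.array(g,float)
        for _ in range(3):
            h,ax=hull_c(cam,cyl(gg,r,z0,z1)); z=z1
            gg+= (cam.onz(m,z)-cam.onz(h,z))[:2]
        print(n,nm,gg.round(1),np.round(ax,1))
E
python3 m.py
```

```text
barL [ 505.2 -246.6  212.7] 0.4
barR [ 552.8 -364.6  226.7] 0.8
scrL [ 544.1 -235.6   55.1] 1.1
scrR [ 590.9 -346.7   56. ] 1.0
bar len 127.97928869851704 yaw 111.98838407018022
scr 120.56511313048304 112.86387175015282
key raw [ 539.7 -303.    95.6] 4.631226592985688
[ 569.1763413  -201.87381764    5.        ] [ 634.22050949 -357.24974037    5.        ] [ 397.79987901 -272.95868755    5.        ] 112.71538010475041 -157.47192142386686
tip [539.9 235.5  67.3] 0.7578474432144541
stand S [538.3 229.7] [30.6 36.6]
stand T [540.4 233.5] [39.7 40.3]
spacer S [443.4  92.7] [20.9 22. ]
spacer T [444.8  94.7] [19.7 20. ]
flange S [485.3 -44.2] [31.3 33.9]
flange T [486.6 -43.6] [31.5 31.6]
```

```bash
cat > d.py <<'E'
import sys
from bench import r
import numpy as np
from scipy.spatial.transform import Rotation as Ro
s=r.sense(); R=Ro.from_euler("xyz",s["tcp_rot"],degrees=True)
a=[float(v) for v in sys.argv[1:]]
print("t",round(s["time"],2),"tcp",s["tool_pos"].round(1),"rot",s["tcp_rot"].round(2),"F",s["ft_force"].round(2),"gap",s["finger_gap"].round(1),"q",s["joint_pos"].round(0))
if len(a)>=3: print("tool delta mm",R.inv().apply(np.array(a[:3])-s["tool_pos"]).round(1))
if len(a)==6: print("rotvec rad",(R.inv()*Ro.from_euler("xyz",a[3:],degrees=True)).as_rotvec().round(4))
E
python3 d.py 444.3 94 120 180 0 18
python3 - <<'E'
# refined key: unoccluded contour points
exec(open("h.py").read())
import pickle; S,T=pickle.load(open("c0.pkl","rb"))
n=np.array([.5295,.2204,.8192]);x=np.array([-.7563,-.3148,.5736]);y=np.cross(n,x)
th=np.linspace(0,2*np.pi,72)
def pts(c,d): return np.array([c+27*(np.cos(t)*x+np.sin(t)*y)-dd*n for dd in(0,d) for t in th])
def red(c):
    h=cv2.cvtColor(c.im,cv2.COLOR_BGR2HSV); m=((h[...,1]>180)&((h[...,0]<8)|(h[...,0]>172))&(c.im.max(2)>70)).astype(np.uint8)
    return max(cv2.findContours(m,cv2.RETR_EXTERNAL,cv2.CHAIN_APPROX_NONE)[0],key=len)[:,0]
for c in(np.array([540.2,-301,106.2]),np.array([540,-302,101])):
  for nm,cam in(("S",S),("T",T)):
    h=cam.proj(pts(c,12)); q=red(cam)
    print(nm,"model x",h[:,0].min().round(1),h[:,0].max().round(1),"y",h[:,1].min().round(1),h[:,1].max().round(1)," red",q.min(0)-.5,q.max(0)+.5)
E
```

```text
S model x 281.4 307.1 y 319.0 343.4  red [281.5 320.5] [307.5 343.5]
T model x 372.6 393.8 y 200.8 220.3  red [372.5 200.5] [393.5 217.5]
S model x 281.3 307.0 y 320.4 344.8  red [281.5 320.5] [307.5 343.5]
T model x 372.3 393.5 y 201.1 220.4  red [372.5 200.5] [393.5 217.5]Traceback (most recent call last):
  File "d.py", line 7, in <module>
    print("t",round(s["time"],2),"tcp",s["tool_pos"].round(1),"rot",s["tcp_rot"].round(2),"F",s["ft_force"].round(2),"gap",s["finger_gap"].round(1),"q",s["joint_pos"].round(0))
                                                                                                                           ^^^^^^^^^^^^^^^^^^^^^
AttributeError: 'float' object has no attribute 'round'
```

```bash
sed -i 's/s\["finger_gap"\].round(1)/round(float(s["finger_gap"]),1)/' d.py; python3 d.py 444.3 94 120 180 0 18
```

```text
t 0.2 tcp [ 186.3 -570.   230.6] rot [-1.7993e+02 -1.0000e-02  1.8100e+01] F [ 0.16 -0.65 -0.54] gap 85.6 q [-77.   8.  85.  -0.  87.  -5.]
tool delta mm [ 451.5 -550.9  111.3]
rotvec rad [-0.0012 -0.0001  0.0017]
```

Emit:
carry_out --increments '[[[0.02,-0.025,0],[0,0,0],0],[[0.027,-0.033,0],[0,0,0],0],[[0.027,-0.033,0],[0,0,0],0],[[0.027,-0.033,0],[0,0,0],0],[[0.027,-0.033,0],[0,0,0],0],[[0.027,-0.033,0],[0,0,0],0],[[0.027,-0.033,0],[0,0,0],0],[[0.027,-0.033,0],[0,0,0],0],[[0.027,-0.033,0],[0,0,0],0],[[0.027,-0.033,0],[0,0,0],0],[[0.027,-0.033,0],[0,0,0],0],[[0.02,-0.025,0],[0,0,0],0]]'

```text
time: 1.4
tool_pos: [366.0, -98.3, 228.4]
tcp_rot: [-179.9, -0.1, 17.6]
ft_force: [1.2, -0.9, -0.4]
finger_gap: 85.3
```

```bash
python3 d.py 444.3 94 120 180 0 18
```

```text
t 1.4 tcp [366.  -98.3 228.4] rot [-1.7986e+02 -1.2000e-01  1.7570e+01] F [ 1.15 -0.86 -0.43] gap 85.3 q [-23. -29. 118.   0.  91.  49.]
tool delta mm [ 132.5 -159.4  109. ]
rotvec rad [-0.0024 -0.0021 -0.0075]
```

Emit:
carry_out --increments '[[[0.025,-0.03,0.01],[0,0,0],0],[[0.025,-0.03,0.02],[0,0,0],0],[[0.025,-0.03,0.02],[0,0,0],0],[[0.025,-0.03,0.02],[0,0,-0.007],0],[[0.018,-0.022,0.02],[0,0,0],0],[[0.008,-0.01,0.01],[0,0,0],0],[[0,0,0],[0,0,0],0]]'

```text
time: 2.1
tool_pos: [443.1, 97.1, 127.0]
tcp_rot: [179.9, -0.4, 18.3]
ft_force: [0.4, -0.7, 0.0]
finger_gap: 85.5
```

```bash
python3 d.py 444.3 94 60 180 0 18
```

```text
t 2.1 tcp [443.1  97.1 127. ] rot [179.94  -0.42  18.34] F [ 0.42 -0.67  0.04] gap 85.5 q [  6. -12. 115.   0.  76.  78.]
tool delta mm [-0.3  3.2 67. ]
rotvec rad [ 0.001  -0.0073  0.006 ]
```

Emit:
carry_out --increments '[[[0,0.0032,0.02],[0,-0.007,0.006],0],[[0,0,0.03],[0,0,0],0],[[0,0,0.015],[0,0,0],0],[[0,0,0],[0,0,0],0]]'

```text
time: 2.5
tool_pos: [445.3, 92.4, 62.6]
tcp_rot: [179.9, -0.1, 18.1]
ft_force: [-0.9, -0.4, -0.6]
finger_gap: 85.6
```

```bash
python3 d.py 444.3 94 4 180 0 18
python3 - <<'E'
from h import *
S,T=both()
a=cv2.resize(S.im[150:270,160:310],None,fx=4,fy=4); cv2.imwrite("pics/s1.png",a)
a=cv2.resize(T.im[200:300,170:300],None,fx=4,fy=4); cv2.imwrite("pics/t1.png",a)
E
```

```text
t 2.5 tcp [445.3  92.4  62.6] rot [ 1.7985e+02 -1.4000e-01  1.8050e+01] F [-0.94 -0.38 -0.6 ] gap 85.6 q [  5.  -7. 118.  -0.  69.  77.]
tool delta mm [-0.6 -1.9 58.6]
rotvec rad [ 0.0025 -0.0024  0.0009]
```

View pics/s1.png

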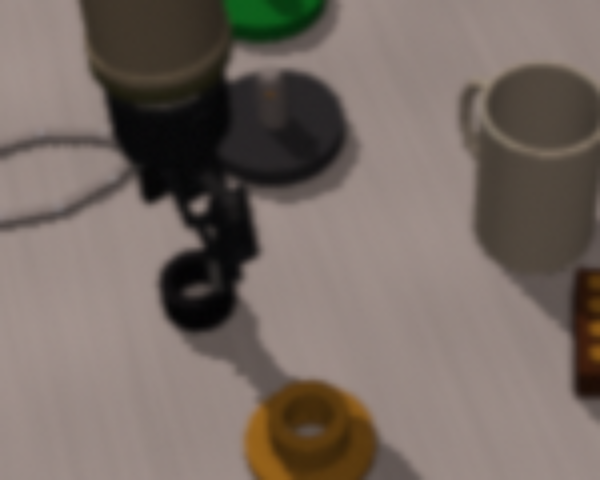

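View pics/t1.png

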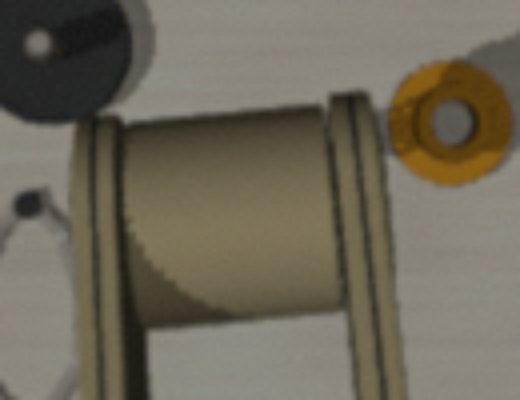

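Side view: the open gripper is straddling above the spacer (crop ~(197,290)), with the caliper and stand clear. The top view is blocked by the arm. I descend and grip.

Emit:
carry_out --increments '[[[-0.0006,-0.0019,0.02],[0.002,-0.002,0],0],[[0,0,0.02],[0,0,0],0],[[0,0,0.01],[0,0,0],0],[[0,0,0.006],[0,0,0],0],[[0,0,0],[0,0,0],0]]'

```text
time: 3.1
tool_pos: [452.5, 93.5, 15.3]
tcp_rot: [179.8, -0.9, 18.0]
ft_force: [-0.2, -0.8, -0.4]
finger_gap: 85.2
```

```bash
python3 d.py 444.3 94 5 180 0 18
```

```text
t 3.1 tcp [452.5  93.5  15.3] rot [179.76  -0.9   17.95] F [-0.24 -0.8  -0.45] gap 85.2 q [  5.  -2. 119.  -0.  62.  77.]
tool delta mm [-7.8 -3.1 10.2]
rotvec rad [ 0.0041 -0.0157 -0.0009]
```

Emit:
carry_out --increments '[[[-0.0078,-0.0031,0.004],[0.004,-0.0157,0],0],[[0,0,0.003],[0,0,0],0],[[0,0,0],[0,0,0],0]]'

```text
time: 3.4
tool_pos: [445.1, 94.2, 9.9]
tcp_rot: [180.0, -0.1, 17.9]
ft_force: [0.4, 0.1, 0.1]
finger_gap: 85.2
```

```bash
python3 d.py 444.3 94 5 180 0 18
```

```text
t 3.4 tcp [445.1  94.2   9.9] rot [ 1.7998e+02 -9.0000e-02  1.7950e+01] F [0.39 0.14 0.07] gap 85.2 q [  5.  -1. 119.  -0.  62.  78.]
tool delta mm [-0.8 -0.1  4.9]
rotvec rad [ 0.0004 -0.0016 -0.001 ]
```

Emit:
carry_out --increments '[[[-0.0008,0,0.005],[0,0,0],0],[[0,0,0],[0,0,0],0.2],[[0,0,0],[0,0,0],0.5],[[0,0,0],[0,0,0],0.8],[[0,0,0],[0,0,0],0.8],[[0,0,0],[0,0,0],0.8],[[0,0,0],[0,0,0],0.8],[[0,0,0],[0,0,0],0.8]]' --newtons 35

```text
time: 4.2
tool_pos: [444.9, 94.1, 5.3]
tcp_rot: [180.0, -0.2, 18.0]
ft_force: [-0.1, 0.6, 0.4]
finger_gap: 52.8
```

```bash
python3 d.py 540.3 234 130 180 0 18
```

```text
t 4.2 tcp [444.9  94.1   5.3] rot [ 1.7996e+02 -1.5000e-01  1.7970e+01] F [-0.14  0.63  0.39] gap 52.8 q [  5.  -1. 119.  -0.  61.  78.]
tool delta mm [ 134.3 -103.6 -124.4]
rotvec rad [ 0.0007 -0.0027 -0.0006]
```

Emit:
carry_out --increments '[[[0,0,-0.01],[0,0,0],0.8],[[0,0,-0.025],[0,0,0],0.8],[[0,0,-0.035],[0,0,0],0.8],[[0,0,-0.035],[0,0,0],0.8],[[0.02,-0.015,-0.01],[0,0,0],0.8],[[0.026,-0.02,0],[0,0,0],0.8],[[0.026,-0.02,0],[0,0,0],0.8],[[0.026,-0.02,0],[0,0,0],0.8],[[0.02,-0.015,0],[0,0,0],0.8],[[0.01,-0.008,0],[0,0,0],0.8],[[0,0,0],[0,0,0],0.8],[[0,0,0],[0,0,0],0.8]]'

```text
time: 5.4
tool_pos: [539.0, 231.8, 132.8]
tcp_rot: [180.0, -0.3, 17.9]
ft_force: [-0.2, 0.3, -1.1]
finger_gap: 52.7
```

```bash
python3 d.py 540.3 234 100 180 0 18
```

```text
t 5.4 tcp [539.  231.8 132.8] rot [179.98  -0.35  17.88] F [-0.17  0.3  -1.14] gap 52.7 q [18.  9. 94. -0. 77. 90.]
tool delta mm [ 1.7 -1.7 32.9]
rotvec rad [ 0.0004 -0.0061 -0.002 ]
```

Emit:
carry_out --increments '[[[0.0017,-0.0017,0.015],[0,-0.006,-0.002],0.8],[[0,0,0.015],[0,0,0],0.8],[[0,0,0],[0,0,0],0.8]]'

```text
time: 5.7
tool_pos: [539.2, 232.4, 100.5]
tcp_rot: [180.0, 0.1, 17.9]
ft_force: [-0.5, -0.9, -1.1]
finger_gap: 53.2
```

```bash
python3 d.py 540.3 234 90 180 0 18
python3 - <<'E'
from h import *
S,T=both()
a=cv2.resize(S.im[130:250,160:310],None,fx=5,fy=5); cv2.imwrite("pics/s2.png",a)
a=cv2.resize(T.im[150:270,120:270],None,fx=5,fy=5); cv2.imwrite("pics/t2.png",a)
E
```

```text
t 5.7 tcp [539.2 232.4 100.5] rot [1.7996e+02 7.0000e-02 1.7930e+01] F [-0.55 -0.9  -1.09] gap 53.2 q [18. 11. 95. -0. 74. 90.]
tool delta mm [ 1.6 -1.2 10.5]
rotvec rad [ 0.0008  0.0011 -0.0012]
```

View pics/s2.png

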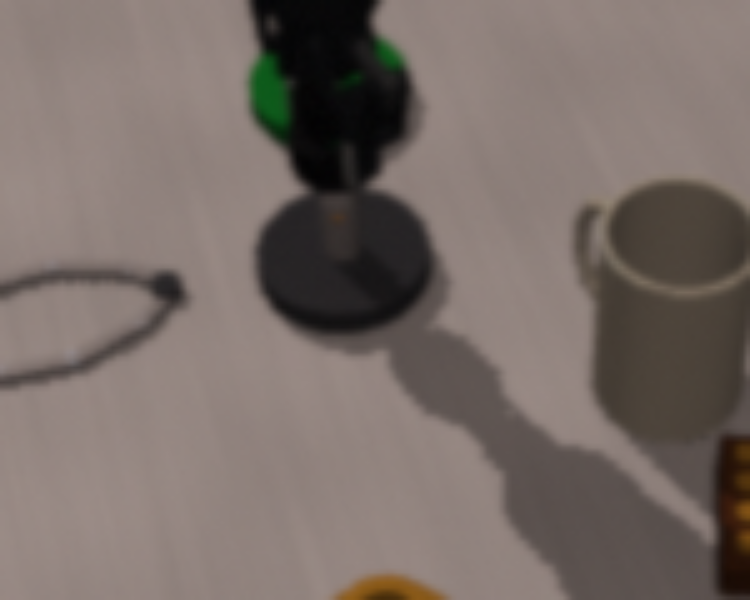

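View pics/t2.png

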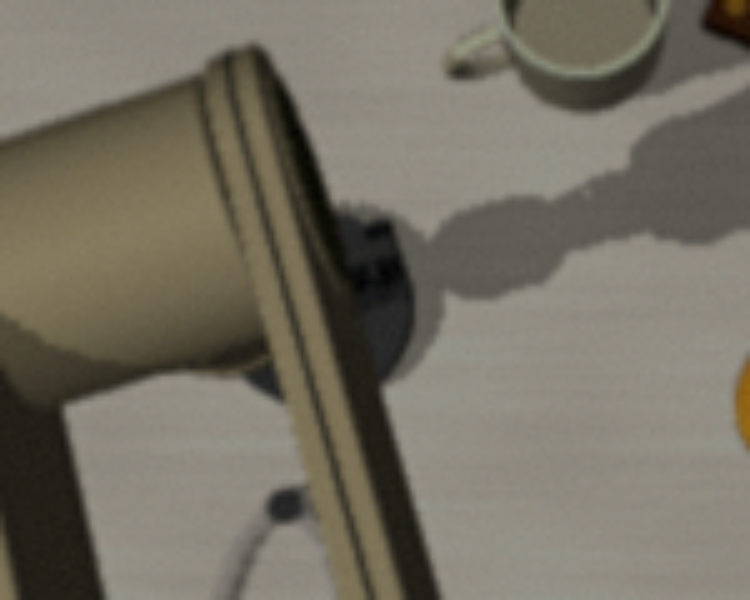

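Side view: spacer silhouette centre at about (335,155) in the crop, in line with the spindle's upward extension (base ~343, tip ~338). I correct 1.6/-1.2 mm and descend.

Emit:
carry_out --increments '[[[0.0016,-0.0012,0.008],[0,0,0],0.8],[[0,0,0.008],[0,0,0],0.8],[[0,0,0],[0,0,0],0.8]]'

```text
time: 6.1
tool_pos: [542.0, 234.2, 86.1]
tcp_rot: [180.0, -0.1, 17.9]
ft_force: [-0.4, 0.1, -1.5]
finger_gap: 52.8
```

```bash
python3 d.py 540.3 234 60 180 0 18
```

```text
t 6.1 tcp [542.  234.2  86.1] rot [ 1.7996e+02 -1.5000e-01  1.7890e+01] F [-0.36  0.14 -1.51] gap 52.8 q [18. 12. 95. -0. 72. 91.]
tool delta mm [-1.8 -0.3 26.1]
rotvec rad [ 0.0007 -0.0026 -0.0018]
```

Emit:
carry_out --increments '[[[-0.0018,0,0.006],[0,-0.0026,-0.002],0.8],[[-0.0005,0,0.007],[0,-0.001,0],0.8],[[-0.0005,0,0.007],[0,-0.001,0],0.8],[[0,0,0],[0,0,0],0.8]]'

```text
time: 6.5
tool_pos: [539.1, 233.3, 64.3]
tcp_rot: [180.0, 0.1, 18.0]
ft_force: [-0.2, 0.5, -1.5]
finger_gap: 52.7
```

```bash
python3 d.py 540.3 234 30 180 0 18
```

```text
t 6.5 tcp [539.1 233.3  64.3] rot [1.7996e+02 1.4000e-01 1.8030e+01] F [-0.21  0.48 -1.54] gap 52.7 q [18. 14. 96. -0. 70. 90.]
tool delta mm [ 1.4 -0.3 34.3]
rotvec rad [0.0007 0.0024 0.0005]
```

Emit:
carry_out --increments '[[[0.0012,-0.0003,0.008],[0,0.002,0],0.8],[[0,0,0.008],[0,0,0],0.8],[[-0.0004,0,0.008],[0,-0.001,0],0.8],[[0,0,0.006],[0,0,0],0.8],[[0,0,0],[0,0,0],0.8]]'

```text
time: 7.0
tool_pos: [539.6, 233.9, 31.3]
tcp_rot: [180.0, 0.1, 18.0]
ft_force: [-0.2, 0.3, -1.7]
finger_gap: 52.6
```

```bash
python3 d.py 540.3 234 25.5 180 0 18
```

```text
t 7.0 tcp [539.6 233.9  31.3] rot [1.7995e+02 1.0000e-01 1.8040e+01] F [-0.2   0.32 -1.73] gap 52.6 q [18. 16. 97. -0. 67. 90.]
tool delta mm [0.7 0.1 5.8]
rotvec rad [0.0008 0.0017 0.0006]
```

Emit:
carry_out --increments '[[[0.0005,0,0.003],[0,0.001,0],0.8],[[0,0,0.002],[0,0,0],0.8],[[0,0,0.001],[0,0,0],0.8],[[0,0,0],[0,0,0],0.8]]'

```text
time: 7.4
tool_pos: [540.7, 234.2, 25.6]
tcp_rot: [180.0, -0.0, 18.0]
ft_force: [0.4, -0.3, -0.4]
finger_gap: 53.1
```

```bash
python3 d.py 540.3 234 25.3 180 0 18
```

```text
t 7.4 tcp [540.7 234.2  25.6] rot [ 1.7995e+02 -2.0000e-02  1.8030e+01] F [ 0.37 -0.27 -0.43] gap 53.1 q [18. 17. 97. -0. 66. 90.]
tool delta mm [-0.4  0.   0.3]
rotvec rad [ 0.0008 -0.0003  0.0005]
```

Emit:
carry_out --increments '[[[0,0,0],[0,0,0],0.35],[[0,0,0],[0,0,0],0.3],[[0,0,0],[0,0,0],0.15],[[0,0,0],[0,0,0],0],[[0,0,0],[0,0,0],0],[[0,0,0],[0,0,0],0],[[0,0,0],[0,0,0],0]]'

```text
time: 8.1
tool_pos: [541.8, 234.6, 26.9]
tcp_rot: [180.0, -0.2, 18.0]
ft_force: [-0.8, -0.1, 0.5]
finger_gap: 85.6
```

```bash
python3 d.py 540.3 234 150 180 0 18
python3 - <<'E'
from h import *
S,T=both()
a=cv2.resize(S.im[130:250,160:310],None,fx=5,fy=5); cv2.imwrite("pics/s3.png",a)
E
```

```text
t 8.1 tcp [541.8 234.6  26.9] rot [ 1.7996e+02 -1.7000e-01  1.8030e+01] F [-0.81 -0.12  0.46] gap 85.6 q [18. 17. 97. -0. 66. 90.]
tool delta mm [-1.300e+00  1.000e-01 -1.231e+02]
rotvec rad [ 0.0008 -0.003   0.0006]
```

View pics/s3.png

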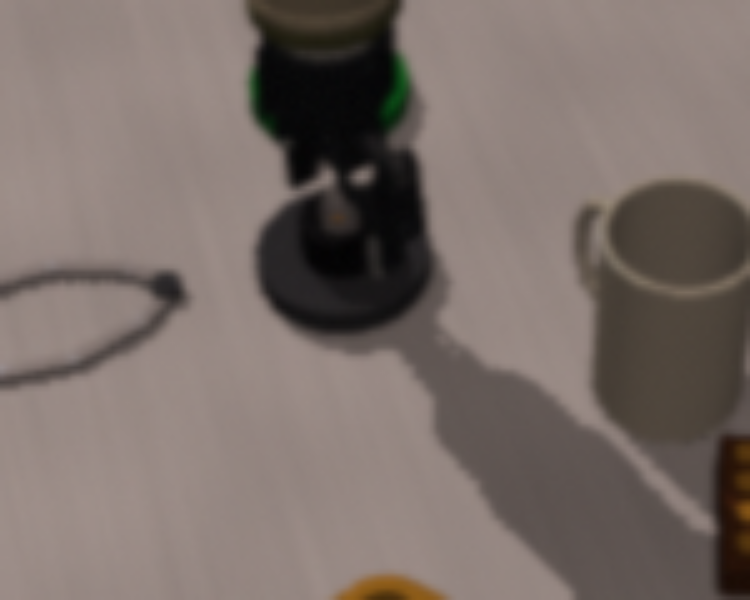

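The spacer is on the stand around the spindle (crop ~(337,245)). I rise straight up.

Emit:
carry_out --increments '[[[-0.001,0,-0.01],[0,0,0],0],[[0,0,-0.02],[0,0,0],0],[[0,0,-0.03],[0,0,0],0],[[0,0,-0.035],[0,0,0],0],[[0,0,-0.03],[0,0,0],0]]'

```text
time: 8.7
tool_pos: [536.0, 232.7, 151.8]
tcp_rot: [180.0, 0.5, 18.0]
ft_force: [1.6, -0.1, -0.1]
finger_gap: 85.7
```

```bash
python3 d.py 486.2 -43.8 130 180 0 18
```

```text
t 8.7 tcp [536.  232.7 151.8] rot [179.95   0.5   18.03] F [ 1.56 -0.11 -0.15] gap 85.7 q [18.  8. 93. -0. 79. 90.]
tool delta mm [-132.8  247.5   23.2]
rotvec rad [0.0009 0.0088 0.0005]
```

Emit:
carry_out --increments '[[[-0.01,0.019,0],[0,0,0],0],[[-0.02,0.038,0],[0,0,0],0],[[-0.02,0.038,0],[0,0,0],0],[[-0.02,0.038,0],[0,0.004,0],0],[[-0.02,0.038,0],[0,0,0],0],[[-0.02,0.038,0.01],[0,0,0],0],[[-0.015,0.025,0.01],[0,0,0],0],[[-0.005,0.01,0],[0,0,0],0],[[0,0,0],[0,0,0],0]]'

```text
time: 9.6
tool_pos: [492.9, -46.5, 148.3]
tcp_rot: [179.7, -1.1, 18.2]
ft_force: [0.1, 1.0, 0.1]
finger_gap: 85.1
```

```bash
python3 d.py 486.2 -43.8 65 180 0 18
```

```text
t 9.6 tcp [492.9 -46.5 148.3] rot [179.69  -1.11  18.22] F [0.06 0.97 0.09] gap 85.1 q [-12.  -7. 109.   0.  77.  60.]
tool delta mm [-7.1 -5.1 83.1]
rotvec rad [ 0.0053 -0.0194  0.0039]
```

Run:
```python
from h import *
S,T=both()
a=cv2.resize(S.im[130:270,160:310],None,fx=4,fy=4); cv2.imwrite("pics/s4.png",a)
a=cv2.resize(T.im[150:270,120:270],None,fx=5,fy=5); cv2.imwrite("pics/t4.png",a)
```

```text
(no output)
```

View pics/s4.png

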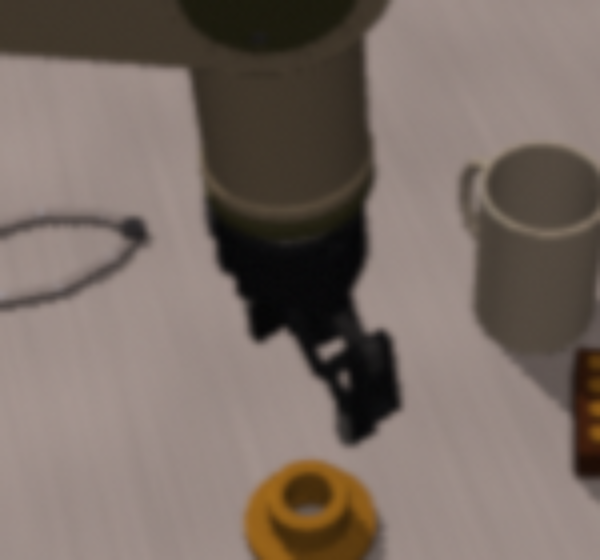

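View pics/t4.png

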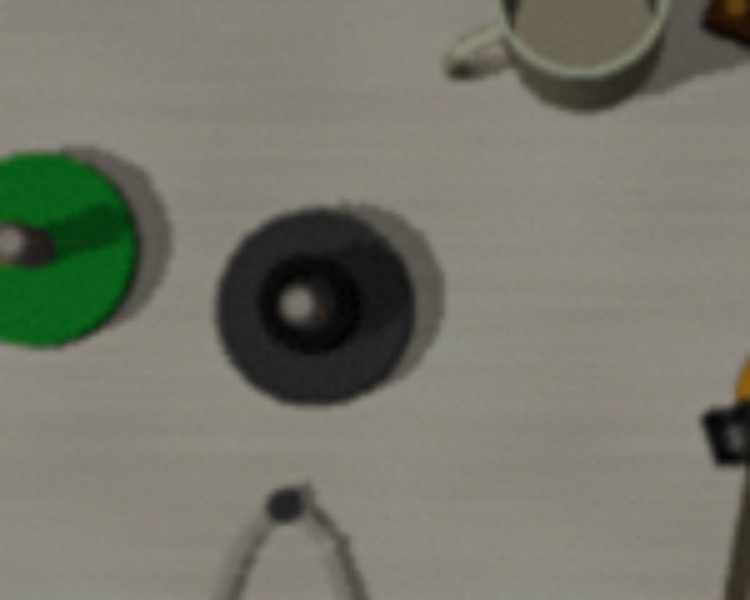

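Top view: spacer seated flat and concentric on the spindle (crop (310,303); stand (315,307)). Now the ring.

Emit:
carry_out --increments '[[[-0.007,-0.005,0.02],[0.005,-0.019,0.004],0],[[0,0,0.03],[0,0,0],0],[[-0.001,0,0.025],[0,-0.002,0],0],[[0,0,0],[0,0,0],0]]'

```text
time: 10.1
tool_pos: [485.3, -36.8, 70.6]
tcp_rot: [-180.0, 0.1, 18.4]
ft_force: [0.0, 0.2, -0.8]
finger_gap: 85.4
```

```bash
python3 d.py 486.2 -43.8 40 180 0 18
```

```text
t 10.1 tcp [485.3 -36.8  70.6] rot [-1.7995e+02  6.0000e-02  1.8420e+01] F [ 0.05  0.19 -0.78] gap 85.4 q [-10.  -2. 112.   0.  70.  61.]
tool delta mm [-1.3  7.  30.6]
rotvec rad [-0.0008  0.001   0.0074]
```

Emit:
carry_out --increments '[[[-0.0013,0.007,0.005],[0,0,0.007],0],[[0,0,0.005],[0,0,0],0],[[0,0,0],[0,0,0],0]]'

```text
time: 10.4
tool_pos: [486.8, -42.2, 60.6]
tcp_rot: [-179.9, 0.1, 18.2]
ft_force: [1.0, -0.7, 0.1]
finger_gap: 85.1
```

```bash
python3 d.py 486.2 -43.8 30 180 0 18
```

```text
t 10.4 tcp [486.8 -42.2  60.6] rot [-1.7992e+02  8.0000e-02  1.8170e+01] F [ 1.01 -0.7   0.13] gap 85.1 q [-11.  -1. 112.   0.  68.  61.]
tool delta mm [-1.   1.4 30.6]
rotvec rad [-0.0013  0.0015  0.003 ]
```

Run:
```python
from h import *
S,T=both()
a=cv2.resize(S.im[200:300,180:300],None,fx=5,fy=5); cv2.imwrite("pics/s5.png",a)
```

```text
(no output)
```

View pics/s5.png

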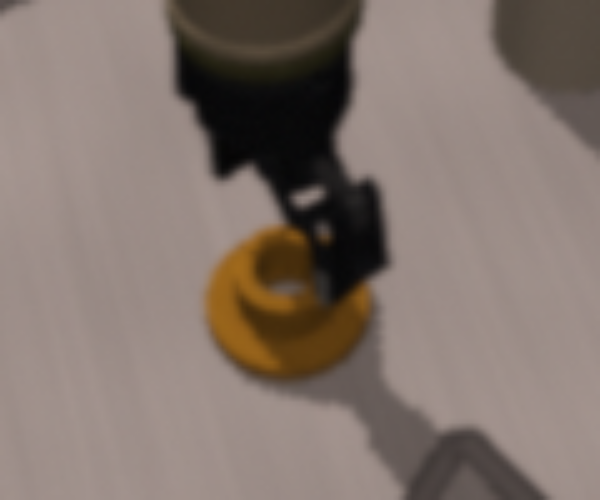

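The gripper straddles the ring hub (crop ~(290,270)). I continue down to TCP z≈15.

Emit:
carry_out --increments '[[[-0.001,0.0014,0.012],[0,0,0.003],0],[[-0.0005,0,0.014],[0,0,0],0],[[-0.0005,0,0.01],[0,0,0],0],[[0,0,0],[0,0,0],0]]'

```text
time: 10.9
tool_pos: [487.0, -45.0, 23.9]
tcp_rot: [179.9, -0.1, 17.9]
ft_force: [-0.7, 0.0, 0.2]
finger_gap: 85.5
```

```bash
python3 d.py 486.2 -43.8 15 180 0 18
```

```text
t 10.9 tcp [487.  -45.   23.9] rot [ 1.7994e+02 -1.4000e-01  1.7940e+01] F [-0.65  0.01  0.16] gap 85.5 q [-11.   2. 114.   0.  64.  61.]
tool delta mm [-0.4 -1.4  8.9]
rotvec rad [ 0.001  -0.0025 -0.001 ]
```

Emit:
carry_out --increments '[[[-0.0006,-0.0013,0.005],[0,-0.002,0],0],[[-0.0002,0,0.003],[0,0,0],0],[[0,0,0],[0,0,0],0]]'

```text
time: 11.2
tool_pos: [485.1, -43.9, 14.5]
tcp_rot: [180.0, 0.1, 17.9]
ft_force: [-0.0, -0.6, -0.1]
finger_gap: 85.4
```

```bash
python3 d.py 486.2 -43.8 15 180 0 18
```

```text
t 11.2 tcp [485.1 -43.9  14.5] rot [1.7999e+02 6.0000e-02 1.7930e+01] F [-0.04 -0.62 -0.1 ] gap 85.4 q [-11.   3. 114.  -0.  63.  61.]
tool delta mm [ 1.1  0.3 -0.5]
rotvec rad [ 0.0002  0.001  -0.0012]
```

Emit:
carry_out --increments '[[[0.001,0.0003,-0.0007],[0,0.001,0],0],[[0,0,0],[0,0,0],0.2],[[0,0,0],[0,0,0],0.5],[[0,0,0],[0,0,0],0.8],[[0,0,0],[0,0,0],0.8],[[0,0,0],[0,0,0],0.8],[[0,0,0],[0,0,0],0.8],[[0,0,0],[0,0,0],0.8]]' --newtons 70

```text
time: 12.0
tool_pos: [487.4, -43.8, 16.7]
tcp_rot: [179.9, -0.1, 17.9]
ft_force: [-0.0, 0.5, -0.4]
finger_gap: 51.5
```

```bash
python3 d.py 540.3 234 150 180 0 18
```

```text
t 12.0 tcp [487.4 -43.8  16.7] rot [ 1.7995e+02 -1.2000e-01  1.7930e+01] F [-0.02  0.49 -0.43] gap 51.5 q [-11.   3. 114.   0.  63.  61.]
tool delta mm [ 136.2 -247.9 -133.2]
rotvec rad [ 0.001  -0.0022 -0.0012]
```

Emit:
carry_out --increments '[[[0,0,-0.008],[0,0,0],0.8],[[0,0,-0.02],[0,0,0],0.8],[[0,0,-0.03],[0,0,0],0.8],[[0,0,-0.03],[0,0,0],0.8],[[0,0,-0.03],[0,0,0],0.8],[[0.005,-0.01,-0.01],[0,0,0],0.8],[[0,0,0],[0,0,0],0.8]]'

```text
time: 12.7
tool_pos: [483.3, -31.2, 145.5]
tcp_rot: [-179.7, 0.5, 17.9]
ft_force: [0.8, 0.7, -6.4]
finger_gap: 51.4
```

```bash
python3 d.py 541.3 234.2 145 180 0 18
```

```text
t 12.7 tcp [483.3 -31.2 145.5] rot [-179.7     0.52   17.89] F [ 0.78  0.67 -6.43] gap 51.4 q [-10.  -7. 109.   0.  79.  62.]
tool delta mm [ 136.8 -234.7    0.4]
rotvec rad [-0.0052  0.0091 -0.0019]
```

Holding the ring: -6.4 N is about 0.6 kg.

Emit:
carry_out --increments '[[[0.01,-0.018,0],[0,0.005,0],0.8],[[0.018,-0.031,0],[0,0,0],0.8],[[0.02,-0.034,0],[0,0,0],0.8],[[0.02,-0.034,0],[0,0,0],0.8],[[0.02,-0.034,0],[0,0,0],0.8],[[0.02,-0.034,0],[0,0,0],0.8],[[0.015,-0.026,0],[0,0,0],0.8],[[0.008,-0.014,0],[0,0,0],0.8],[[0,0,0],[0,0,0],0.8],[[0,0,0],[0,0,0],0.8]]'

```text
time: 13.7
tool_pos: [529.7, 232.1, 125.8]
tcp_rot: [-179.7, 1.7, 18.0]
ft_force: [0.1, -0.6, -4.9]
finger_gap: 51.5
```

```bash
python3 d.py 541.3 234.2 110 180 0 18
```

```text
t 13.7 tcp [529.7 232.1 125.8] rot [-179.68    1.7    17.97] F [ 0.07 -0.55 -4.94] gap 51.5 q [18. 10. 94.  0. 78. 90.]
tool delta mm [12.1  1.7 15.4]
rotvec rad [-0.0056  0.0297 -0.0006]
```

Emit:
carry_out --increments '[[[0.006,0.001,0.004],[-0.005,0.029,0],0.8],[[0.006,0.001,0.004],[0,0,0],0.8],[[0,0,0.003],[0,0,0],0.8],[[0,0,0],[0,0,0],0.8]]'

```text
time: 14.1
tool_pos: [540.4, 229.7, 111.4]
tcp_rot: [180.0, 0.4, 17.8]
ft_force: [0.2, 0.4, -5.3]
finger_gap: 51.6
```

```bash
python3 d.py 541.3 234.2 100 180 0 18
```

```text
t 14.1 tcp [540.4 229.7 111.4] rot [179.96   0.35  17.78] F [ 0.25  0.44 -5.31] gap 51.6 q [18. 11. 94. -0. 75. 90.]
tool delta mm [ 2.3 -4.  11.4]
rotvec rad [ 0.0007  0.0061 -0.0038]
```

Run:
```python
from h import *
S,T=both()
a=cv2.resize(S.im[130:250,160:310],None,fx=5,fy=5); cv2.imwrite("pics/s6.png",a)
a=cv2.resize(T.im[150:270,120:270],None,fx=5,fy=5); cv2.imwrite("pics/t6.png",a)
```

```text
(no output)
```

View pics/s6.png

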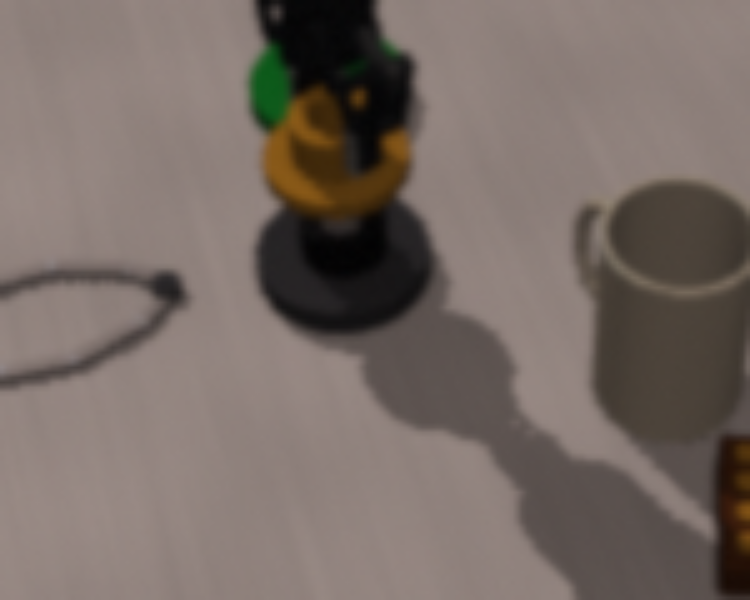

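View pics/t6.png

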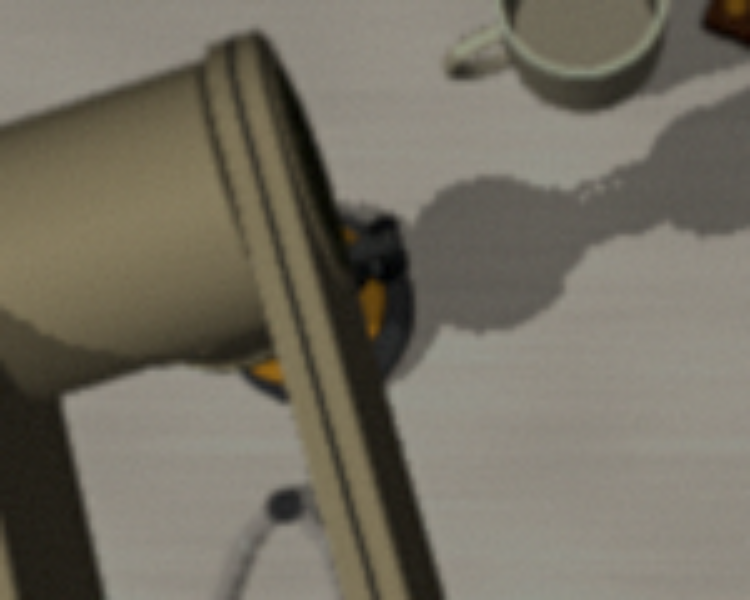

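The ring hangs over the spacer (side crop, flange (338,165)). I trim the lateral offset before descending.

Emit:
carry_out --increments '[[[0.0023,-0.004,0.004],[0,0.004,-0.003],0.8],[[0,0,0.003],[0,0,0],0.8],[[0,0,0],[0,0,0],0.8]]'

```text
time: 14.5
tool_pos: [542.3, 234.8, 105.2]
tcp_rot: [180.0, -0.0, 18.0]
ft_force: [0.4, 0.1, -5.3]
finger_gap: 51.7
```

```bash
python3 d.py 541.3 234.2 90 180 0 18
```

```text
t 14.5 tcp [542.3 234.8 105.2] rot [ 1.7997e+02 -1.0000e-02  1.7950e+01] F [ 0.42  0.11 -5.34] gap 51.7 q [18. 11. 94. -0. 74. 91.]
tool delta mm [-1.1  0.3 15.2]
rotvec rad [ 0.0005 -0.0002 -0.0008]
```

Emit:
carry_out --increments '[[[-0.001,0.0003,0.006],[0,0,0],0.8],[[-0.0004,0,0.006],[0,0,0],0.8],[[-0.0004,0,0.005],[0,0,0],0.8],[[0,0,0],[0,0,0],0.8]]'

```text
time: 14.9
tool_pos: [540.2, 234.0, 86.5]
tcp_rot: [180.0, 0.0, 18.0]
ft_force: [-0.4, 0.2, -5.5]
finger_gap: 51.9
```

```bash
python3 d.py 541.3 234.2 75 180 0 18
```

```text
t 14.9 tcp [540.2 234.   86.5] rot [1.7997e+02 1.0000e-02 1.7980e+01] F [-0.43  0.18 -5.52] gap 51.9 q [18. 12. 96. -0. 72. 90.]
tool delta mm [ 1.1  0.2 11.5]
rotvec rad [ 0.0006  0.0002 -0.0003]
```

Emit:
carry_out --increments '[[[0.0011,0,0.004],[0,0,0],0.8],[[0,0,0.004],[0,0,0],0.8],[[-0.0002,0,0.003],[0,0,0],0.8],[[0,0,0],[0,0,0],0.8]]'

```text
time: 15.3
tool_pos: [541.0, 234.3, 74.3]
tcp_rot: [180.0, 0.0, 18.0]
ft_force: [0.2, 0.2, -5.4]
finger_gap: 51.9
```

```bash
python3 d.py 541.3 234.2 66.7 180 0 18
```

```text
t 15.3 tcp [541.  234.3  74.3] rot [1.7997e+02 3.0000e-02 1.7980e+01] F [ 0.21  0.18 -5.43] gap 51.9 q [18. 13. 96. -0. 71. 90.]
tool delta mm [0.2 0.1 7.6]
rotvec rad [ 0.0006  0.0005 -0.0004]
```

Emit:
carry_out --increments '[[[0.0002,0,0.003],[0,0,0],0.8],[[0,0,0.003],[0,0,0],0.8],[[0,0,0.001],[0,0,0],0.8],[[0,0,0],[0,0,0],0.8]]'

```text
time: 15.7
tool_pos: [541.5, 234.4, 67.0]
tcp_rot: [180.0, 0.0, 18.0]
ft_force: [0.4, -0.8, -5.5]
finger_gap: 51.9
```

```bash
python3 d.py 541.3 234.2 66.7 180 0 18
```

```text
t 15.7 tcp [541.5 234.4  67. ] rot [179.97   0.    17.98] F [ 0.35 -0.79 -5.53] gap 51.9 q [18. 14. 96. -0. 70. 90.]
tool delta mm [-0.2  0.1  0.3]
rotvec rad [ 0.0006  0.0001 -0.0004]
```

Emit:
carry_out --increments '[[[0,0,0.001],[0,0,0],0.8],[[0,0,0.0007],[0,0,0],0.8],[[0,0,0],[0,0,0],0.8]]'

```text
time: 16.0
tool_pos: [542.3, 234.7, 66.9]
tcp_rot: [180.0, -0.1, 18.0]
ft_force: [0.4, 0.1, -5.7]
finger_gap: 51.7
```

```bash
python3 d.py 541.3 234.2 66.7 180 0 18
```

```text
t 16.0 tcp [542.3 234.7  66.9] rot [ 1.7997e+02 -1.0000e-01  1.7980e+01] F [ 0.35  0.12 -5.68] gap 51.7 q [18. 14. 96. -0. 70. 90.]
tool delta mm [-1.1  0.1  0.2]
rotvec rad [ 0.0005 -0.0018 -0.0004]
```

Emit:
carry_out --increments '[[[-0.001,0,0.0015],[0,-0.001,0],0.8],[[0,0,0.0015],[0,0,0],0.8],[[0,0,0],[0,0,0],0.8]]'

```text
time: 16.3
tool_pos: [543.1, 235.0, 67.2]
tcp_rot: [180.0, -0.3, 18.0]
ft_force: [0.3, 0.3, -5.5]
finger_gap: 51.6
```

```bash
python3 d.py 541.3 234.2 66.7 180 0 18
```

```text
t 16.3 tcp [543.1 235.   67.2] rot [179.97  -0.28  17.99] F [ 0.34  0.26 -5.54] gap 51.6 q [18. 14. 96. -0. 70. 90.]
tool delta mm [-1.9  0.2  0.5]
rotvec rad [ 0.0005 -0.0049 -0.0003]
```

Emit:
carry_out --increments '[[[-0.004,0,0.003],[0,-0.006,0],0.8],[[0,0,0.003],[0,0,0],0.8]]'

```text
time: 16.5
tool_pos: [543.7, 235.3, 66.8]
tcp_rot: [180.0, -0.5, 18.0]
ft_force: [-16.7, -4.6, 29.1]
finger_gap: 51.8
```

```bash
python3 d.py 541.3 234.2 66.7 180 0 18
```

```text
t 16.5 tcp [543.7 235.3  66.8] rot [179.99  -0.51  17.98] F [-16.68  -4.57  29.12] gap 51.8 q [18. 14. 96. -0. 70. 90.]
tool delta mm [-2.6  0.3  0.1]
rotvec rad [ 0.0003 -0.009  -0.0003]
```

Emit:
carry_out --increments '[[[-0.003,0,-0.0015],[0,-0.006,0],0.8],[[-0.001,0,0],[0,-0.004,0],0.8]]'

```text
time: 16.7
tool_pos: [540.1, 234.2, 68.8]
tcp_rot: [180.0, 0.0, 18.0]
ft_force: [-0.4, 0.7, -5.7]
finger_gap: 51.6
```

```bash
python3 d.py 541.3 234.2 66.7 180 0 18
```

```text
t 16.7 tcp [540.1 234.2  68.8] rot [1.7999e+02 1.0000e-02 1.7990e+01] F [-0.4   0.66 -5.74] gap 51.6 q [18. 13. 96. -0. 70. 90.]
tool delta mm [1.2 0.4 2.1]
rotvec rad [ 0.0002  0.0001 -0.0002]
```

Emit:
carry_out --increments '[[[0,0,0.0025],[0,0,0],0.8],[[-0.0003,0,0.001],[0,0,0],0.8]]'

```text
time: 16.9
tool_pos: [540.2, 234.2, 66.7]
tcp_rot: [180.0, -0.0, 18.0]
ft_force: [-7.9, -2.5, 14.7]
finger_gap: 51.6
```

```bash
python3 d.py 541.3 234.2 66.7 180 0 18
```

```text
t 16.9 tcp [540.2 234.2  66.7] rot [ 1.7998e+02 -3.0000e-02  1.7990e+01] F [-7.91 -2.5  14.74] gap 51.6 q [18. 14. 96. -0. 70. 90.]
tool delta mm [ 1.1  0.3 -0. ]
rotvec rad [ 0.0003 -0.0005 -0.0002]
```

Emit:
carry_out --increments '[[[0,0,-0.0003],[0,0,0],0.38],[[0,0,0],[0,0,0],0.34],[[0,0,0],[0,0,0],0.28],[[0,0,0],[0,0,0],0.15],[[0,0,0],[0,0,0],0],[[0,0,0],[0,0,0],0],[[0,0,0],[0,0,0],0],[[0,0,0],[0,0,0],0]]'

```text
time: 17.7
tool_pos: [541.0, 234.4, 66.6]
tcp_rot: [180.0, -0.1, 18.0]
ft_force: [0.7, 0.6, -1.0]
finger_gap: 85.6
```

```bash
python3 d.py 541.3 234.2 160 180 0 18
python3 - <<'E'
from h import *
S,T=both()
a=cv2.resize(S.im[130:250,160:310],None,fx=5,fy=5); cv2.imwrite("pics/s7.png",a)
E
```

```text
t 17.7 tcp [541.  234.4  66.6] rot [ 1.7998e+02 -1.2000e-01  1.7980e+01] F [ 0.68  0.64 -0.98] gap 85.6 q [18. 14. 96. -0. 70. 90.]
tool delta mm [  0.4   0.3 -93.4]
rotvec rad [ 0.0003 -0.0021 -0.0004]
```

View pics/s7.png

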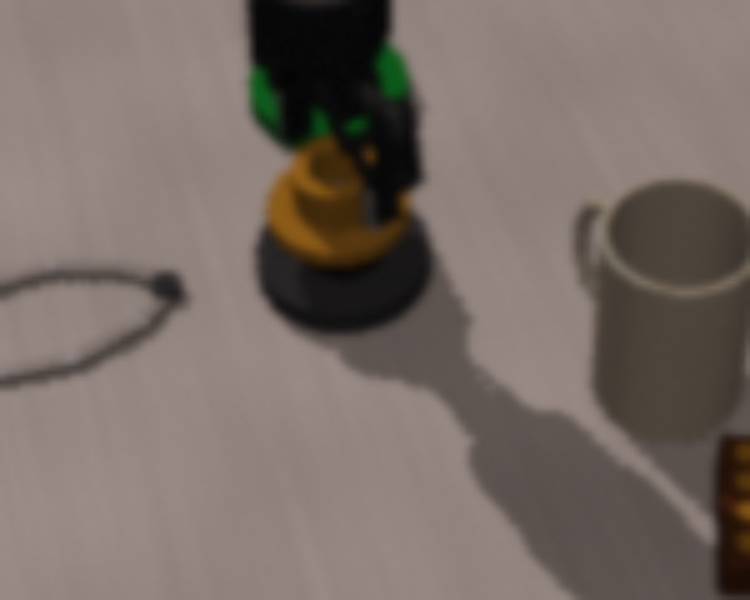

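The ring is seated on the spacer (side crop (338,215)) and released. I rise clear.

Emit:
carry_out --increments '[[[0,0,-0.01],[0,0,0],0],[[0.001,0,-0.02],[0,0.002,0],0],[[0.001,0,-0.03],[0,0.002,0],0],[[0.001,0,-0.035],[0,0.002,0],0],[[0,0,-0.035],[0,0,0],0],[[0,0,-0.04],[0,0,0],0],[[-0.01,0.019,-0.03],[0,0,0],0.3],[[-0.016,0.035,-0.02],[0,0,0],1],[[-0.016,0.035,0],[0,0,0],1],[[-0.016,0.035,0],[0,0,0],1],[[-0.01,0.035,0],[0,0,0],1],[[-0.01,0.025,0],[0,0,0],1]]'

```text
time: 19.0
tool_pos: [523.8, 32.6, 305.7]
tcp_rot: [179.8, -0.9, 18.4]
ft_force: [0.3, -0.1, -0.4]
finger_gap: 0.6
```

```bash
python3 d.py
python3 - <<'E'
from h import *
S,T=both()
a=cv2.resize(S.im[130:250,160:310],None,fx=5,fy=5); cv2.imwrite("pics/s8.png",a)
a=cv2.resize(T.im[150:270,120:270],None,fx=5,fy=5); cv2.imwrite("pics/t8.png",a)
E
```

```text
t 19.0 tcp [523.8  32.6 305.7] rot [179.81  -0.94  18.41] F [ 0.29 -0.14 -0.42] gap 0.6 q [-2. -6. 91.  0. 94. 69.]
```

View pics/s8.png

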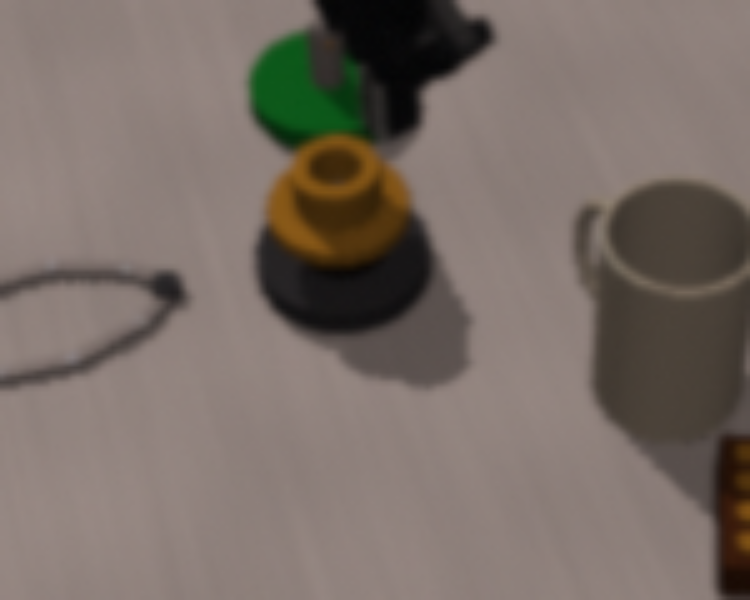

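View pics/t8.png

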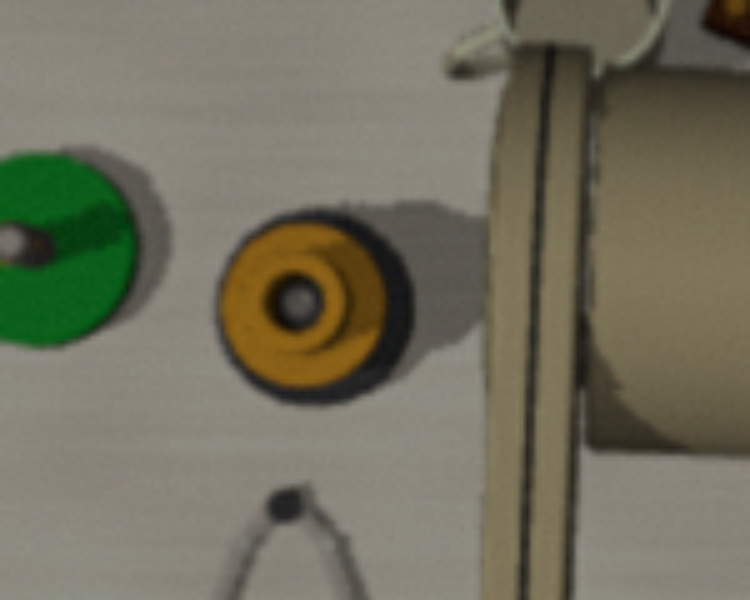

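Top view: ring on the spindle, spindle tip centred in its bore (297,300). Side view: upright and flange down. Now to the key, face ≈(540,-301,105.5) and normal (.53,.22,.82).

Emit:
carry_out --increments '[[[0,0.015,0],[0,0,-0.035],1],[[0,0.03,0],[0,0,-0.035],1],[[0,0.03,0],[0,-0.06,0],1],[[0,0.03,0],[0,-0.06,0],1],[[0,0.03,0],[0,-0.06,0],1],[[0,0.03,0],[0,-0.06,0],1],[[0,0.03,0],[0,-0.06,0],1],[[0,0.03,0],[0,-0.06,0],1],[[0,0.03,0],[0,-0.06,0],1],[[0,0.02,0],[0,-0.06,0],1],[[0,0,0],[0,0,0],1]]' --newtons 40

```text
time: 20.2
tool_pos: [631.5, -224.1, 311.0]
tcp_rot: [179.8, 27.3, 22.5]
ft_force: [-0.2, 0.3, -1.5]
finger_gap: -0.2
```

```bash
cat > k.py <<'E'
import sys
from bench import r
import numpy as np
from scipy.spatial.transform import Rotation as Ro
n=np.array([.5295,.2204,.8192]);n/=np.linalg.norm(n)
y=np.array([.3843,-.9232,0]);y/=np.linalg.norm(y); Rt=Ro.from_matrix(np.c_[np.cross(y,-n),y,-n])
F=np.array([540.2,-301,105.5]); s=r.sense(); R=Ro.from_euler("xyz",s["tcp_rot"],degrees=True)
p=s["tool_pos"]; rel=Rt.inv().apply(p-F)
print("t",round(s["time"],2),"tcp",p.round(1),"q",s["joint_pos"].round(0),"gap",round(float(s["finger_gap"]),1))
print("in key axes (down-slope, y, standoff)",rel[0].round(1),rel[1].round(1),(-rel[2]).round(1),"F along n",round(float(s["ft_force"]@n),2),"F",s["ft_force"].round(1))
G=F+n*float(sys.argv[1])
print("delta tool to standoff",R.inv().apply(G-p).round(1),"rot",(R.inv()*Rt).as_rotvec().round(4))
E
python3 k.py 140
```

```text
t 20.2 tcp [ 631.5 -224.1  311. ] q [-15.  41.  38. -19. 121.  45.] gap -0.2
in key axes (down-slope, y, standoff) -24.6 -35.9 233.7 F along n -1.26 F [-0.2  0.3 -1.5]
delta tool to standoff [11.9 35.7 96.2] rot [ 0.0026 -0.1349 -0.0023]
```

Emit:
carry_out --increments '[[[0.008,0.012,0.01],[0,-0.05,0],1],[[0.008,0.012,0.01],[0,-0.05,0],1],[[0.006,0.012,0.02],[0,-0.035,0],1],[[0,0,0.02],[0,0,0],1],[[0,0,0],[0,0,0],1]]'

```text
time: 20.7
tool_pos: [635.5, -256.9, 246.8]
tcp_rot: [179.9, 35.0, 22.7]
ft_force: [-0.9, 0.4, 0.4]
finger_gap: 0.4
```

```bash
python3 k.py 120
```

```text
t 20.7 tcp [ 635.5 -256.9  246.8] q [-15.  51.  33. -25. 122.  43.] gap 0.4
in key axes (down-slope, y, standoff) 4.9 -4.1 175.9 F along n -0.08 F [-0.9  0.4  0.4]
delta tool to standoff [-4.9  3.9 56. ] rot [ 0.0034 -0.      0.0019]
```

Emit:
carry_out --increments '[[[-0.005,0.004,0.015],[0.003,0,0],1],[[0,0,0.025],[0,0,0],1],[[0,0,0.025],[0,0,0],1],[[0,0,0.02],[0,0,0],1],[[0,0,0],[0,0,0],1]]'

```text
time: 21.2
tool_pos: [592.1, -275.9, 190.4]
tcp_rot: [179.4, 34.0, 22.6]
ft_force: [-1.0, 0.2, 0.3]
finger_gap: -0.1
```

```bash
python3 k.py 40
python3 - <<'E'
from h import *
S,T=both()
a=cv2.resize(S.im[250:384,200:360],None,fx=4,fy=4); cv2.imwrite("pics/s9.png",a)
a=cv2.resize(T.im[140:270,320:470],None,fx=4,fy=4); cv2.imwrite("pics/t9.png",a)
E
```

```text
t 21.2 tcp [ 592.1 -275.9  190.4] q [-18.  43.  50. -23. 112.  46.] gap -0.1
in key axes (down-slope, y, standoff) -1.5 -3.2 102.6 F along n -0.2 F [-1.   0.2  0.3]
delta tool to standoff [ 0.4  2.5 62.6] rot [ 0.0108 -0.0175 -0.    ]
```

View pics/s9.png

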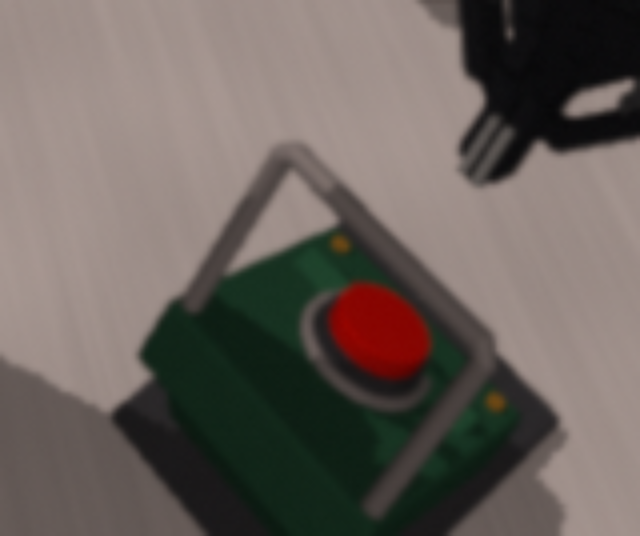

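View pics/t9.png

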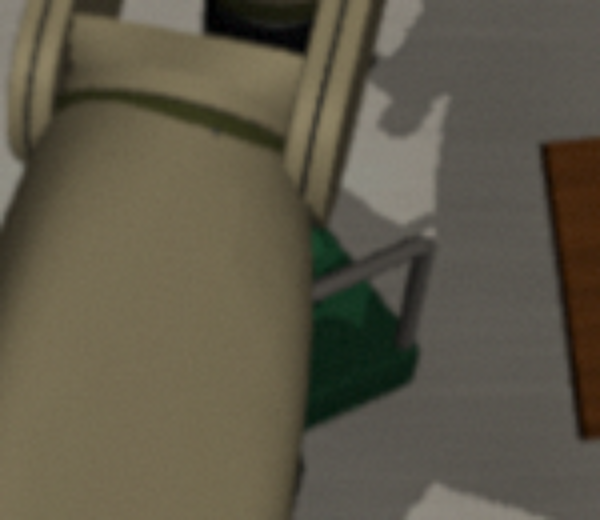

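Side view: closed fingertips at crop (480,170), outside the hoop and heading down the key axis to the red face (380,330). Hoop clear.

Emit:
carry_out --increments '[[[0,0.0025,0.012],[0.01,-0.0175,0],1],[[0,0,0.018],[0,0,0],1],[[0,0,0.015],[0,0,0],1],[[0,0,0.008],[0,0,0],1],[[0,0,0],[0,0,0],1]]'

```text
time: 21.8
tool_pos: [572.3, -290.4, 154.9]
tcp_rot: [179.2, 34.4, 22.3]
ft_force: [0.4, -0.5, -0.2]
finger_gap: -0.4
```

```bash
python3 k.py 15;  python3 - <<'E'
from h import *
S,T=both()
a=cv2.resize(S.im[250:384,200:360],None,fx=4,fy=4); cv2.imwrite("pics/s10.png",a)
E
```

```text
t 21.8 tcp [ 572.3 -290.4  154.9] q [-19.  42.  56. -24. 107.  46.] gap -0.4
in key axes (down-slope, y, standoff) -0.7 2.6 59.8 F along n -0.08 F [ 0.4 -0.5 -0.2]
delta tool to standoff [ 0.2 -3.  44.8] rot [ 0.0105 -0.0103 -0.004 ]
```

View pics/s10.png

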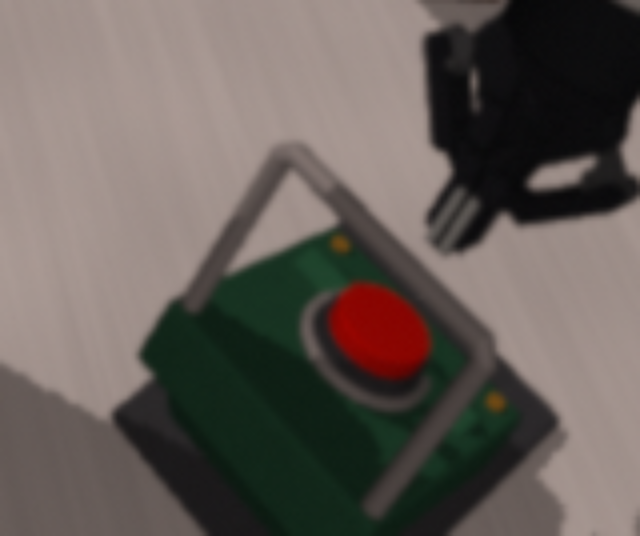

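Emit:
carry_out --increments '[[[0,-0.003,0.01],[0.01,-0.01,-0.004],1],[[0,0,0.015],[0,0,0],1],[[0,0,0.01],[0,0,0],1],[[0,0,0],[0,0,0],1]]'

```text
time: 22.3
tool_pos: [554.4, -295.2, 127.4]
tcp_rot: [179.8, 34.8, 22.6]
ft_force: [-0.0, -0.2, -0.5]
finger_gap: -0.2
```

```bash
python3 k.py 5;  python3 - <<'E'
from h import *
S,T=both()
a=cv2.resize(S.im[250:384,200:360],None,fx=4,fy=4); cv2.imwrite("pics/s11.png",a)
E
```

```text
t 22.3 tcp [ 554.4 -295.2  127.4] q [-20.  41.  60. -24. 105.  47.] gap -0.2
in key axes (down-slope, y, standoff) -0.0 0.1 26.7 F along n -0.43 F [-0.  -0.2 -0.5]
delta tool to standoff [-0.  -0.1 21.7] rot [ 0.0026 -0.0028 -0.0003]
```

View pics/s11.png

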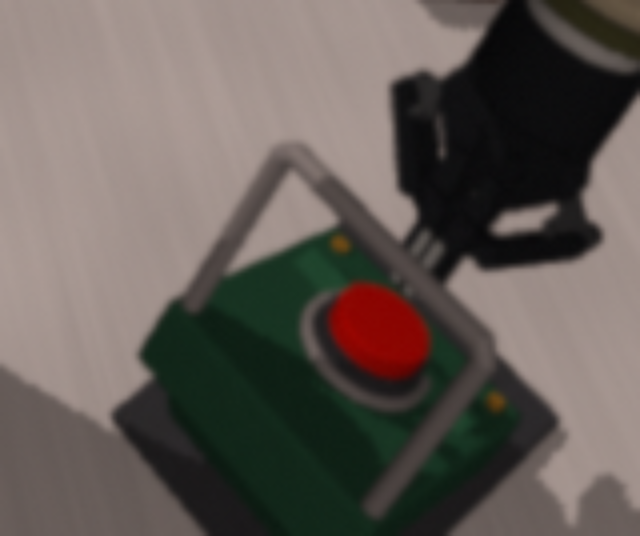

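Emit:
carry_out --increments '[[[0,0,0.008],[0.002,-0.003,0],1],[[0,0,0.007],[0,0,0],1],[[0,0,0],[0,0,0],1],[[0,0,0],[0,0,0],1]]'

```text
time: 22.8
tool_pos: [548.0, -298.8, 116.8]
tcp_rot: [179.8, 34.8, 22.5]
ft_force: [0.2, 0.1, 0.4]
finger_gap: 0.0
```

```bash
python3 k.py 5
```

```text
t 22.8 tcp [ 548.  -298.8  116.8] q [-20.  41.  61. -24. 103.  47.] gap 0.0
in key axes (down-slope, y, standoff) 0.1 1.0 13.8 F along n 0.45 F [0.2 0.1 0.4]
delta tool to standoff [-0.1 -1.   8.8] rot [ 0.0033 -0.0026 -0.0014]
```

Emit:
carry_out --increments '[[[0,-0.001,0.004],[0.002,-0.002,0],1],[[0,0,0.004],[0,0,0],1],[[0,0,0.001],[0,0,0],1]]'

```text
time: 23.1
tool_pos: [542.8, -300.0, 109.2]
tcp_rot: [179.8, 34.9, 22.5]
ft_force: [-0.6, 0.1, -0.3]
finger_gap: 0.2
```

```bash
python3 k.py 2;python3 - <<'E'
from h import *
S,T=both()
a=cv2.resize(S.im[250:384,200:360],None,fx=4,fy=4); cv2.imwrite("pics/s12.png",a)
E
python3 k.py 2
```

```text
t 23.1 tcp [ 542.8 -300.   109.2] q [-20.  41.  63. -24. 102.  47.] gap 0.2
in key axes (down-slope, y, standoff) 0.1 0.0 4.6 F along n -0.5 F [-0.6  0.1 -0.3]
delta tool to standoff [-0.1 -0.   2.6] rot [ 0.0016 -0.001  -0.0016]
t 23.2 tcp [ 542.9 -299.9  109.5] q [-20.  41.  63. -24. 102.  47.] gap -0.3
in key axes (down-slope, y, standoff) 0.1 0.0 4.9 F along n 1.3 F [0.2 0.3 1.4]
delta tool to standoff [-0.1 -0.1  2.9] rot [ 0.0016 -0.0011 -0.0017]
```

View pics/s12.png

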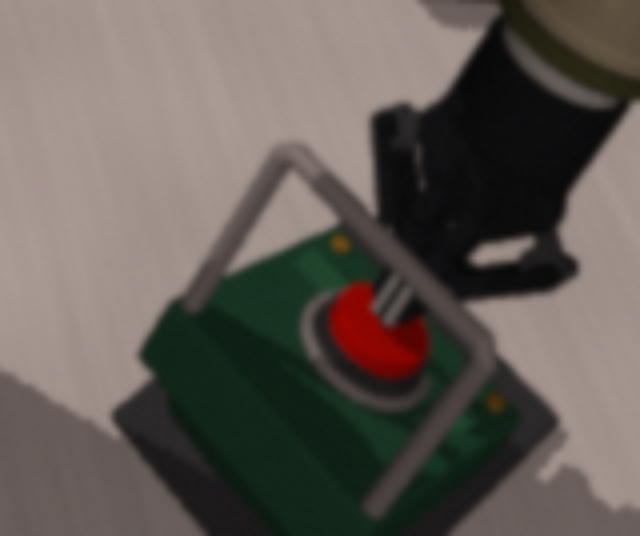

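The fingertips are just above the centre of the red face (crop (388,318)). I advance in small steps and read the force.

Emit:
carry_out --increments '[[[0,0,0.003],[0.001,-0.001,-0.001],1],[[0,0,0.0015],[0,0,0],1]]'

```text
time: 23.4
tool_pos: [540.7, -301.0, 105.9]
tcp_rot: [179.9, 35.0, 22.6]
ft_force: [0.1, 0.3, -0.0]
finger_gap: -0.2
```

```bash
for i in 1 2 3; do python3 k.py -2|sed -n 2p; done
```

```text
in key axes (down-slope, y, standoff) 0.2 0.2 0.6 F along n 0.09 F [ 0.1  0.3 -0. ]
in key axes (down-slope, y, standoff) 0.2 0.2 0.6 F along n 0.09 F [ 0.1  0.3 -0. ]
in key axes (down-slope, y, standoff) 0.2 0.2 0.6 F along n 0.09 F [ 0.1  0.3 -0. ]
```

Emit:
carry_out --increments '[[[0,0,0.003],[0,0,0],1]]'

```text
time: 23.5
tool_pos: [539.3, -301.7, 103.6]
tcp_rot: [179.9, 34.9, 22.5]
ft_force: [1.5, 1.5, 2.5]
finger_gap: -0.2
```

```bash
python3 k.py -2|sed -n 2p
```

```text
in key axes (down-slope, y, standoff) 0.2 0.3 -2.1 F along n 3.2 F [1.5 1.5 2.5]
```

Emit:
carry_out --increments '[[[0,0,0.002],[0,0,0],1]]'

```text
time: 23.6
tool_pos: [538.3, -302.1, 102.1]
tcp_rot: [179.9, 34.9, 22.5]
ft_force: [0.4, 2.2, 2.2]
finger_gap: -0.2
```

```bash
python3 k.py -2|sed -n 2p
```

```text
in key axes (down-slope, y, standoff) 0.2 0.3 -4.1 F along n 2.53 F [0.4 2.2 2.2]
```

Emit:
carry_out --increments '[[[0,0,0.002],[0,0,0],1]]'

```text
time: 23.7
tool_pos: [537.4, -302.5, 100.6]
tcp_rot: [179.8, 34.9, 22.5]
ft_force: [0.6, 1.6, 2.9]
finger_gap: 0.2
```

```bash
python3 k.py -2|sed -n 2p
```

```text
in key axes (down-slope, y, standoff) 0.2 0.4 -5.8 F along n 3.09 F [0.6 1.6 2.9]
```

Emit:
carry_out --increments '[[[0,0,0.0015],[0,0,0],1]]'

```text
time: 23.8
tool_pos: [536.7, -302.8, 99.5]
tcp_rot: [179.8, 34.9, 22.5]
ft_force: [1.2, 1.6, 3.5]
finger_gap: -0.2
```

```bash
python3 k.py -2|sed -n 2p;python3 - <<'E'
from h import *
S,T=both()
a=cv2.resize(S.im[250:384,200:360],None,fx=4,fy=4); cv2.imwrite("pics/s13.png",a)
E
python3 k.py 2
```

```text
in key axes (down-slope, y, standoff) 0.2 0.3 -7.1 F along n 3.81 F [1.2 1.6 3.5]
t 23.9 tcp [ 536.6 -302.8   99.5] q [-21.  41.  64. -24. 101.  47.] gap -0.1
in key axes (down-slope, y, standoff) 0.2 0.3 -7.2 F along n 3.52 F [1.  2.7 2.9]
delta tool to standoff [-0.2 -0.3 -9.2] rot [ 0.0021 -0.002  -0.0011]
```

View pics/s13.png

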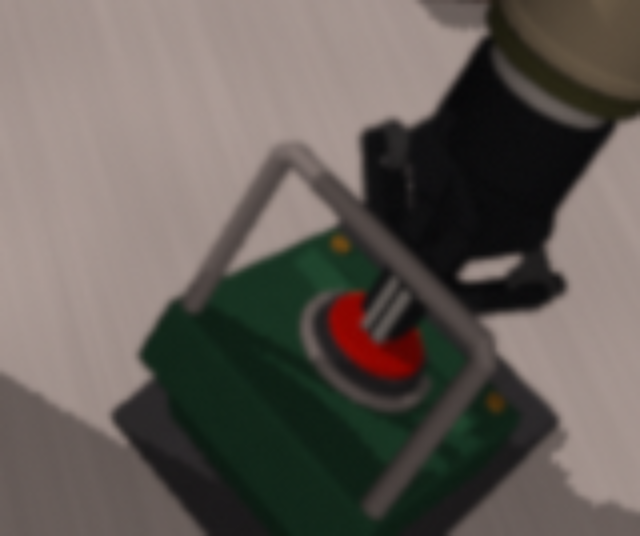

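The red part has sunk most of its height and the force along the axis is ~3.6 N, near the click.

Emit:
carry_out --increments '[[[0,0,0.001],[0,0,0],1]]'

```text
time: 24.0
tool_pos: [536.3, -303.0, 99.0]
tcp_rot: [179.8, 34.9, 22.5]
ft_force: [0.9, 1.9, 3.6]
finger_gap: -0.2
```

```bash
python3 k.py -2|sed -n 2p
```

```text
in key axes (down-slope, y, standoff) 0.2 0.4 -7.8 F along n 3.83 F [0.9 1.9 3.6]
```

Emit:
carry_out --increments '[[[0,0,0.0008],[0,0,0],1]]'

```text
time: 24.1
tool_pos: [536.1, -303.1, 98.7]
tcp_rot: [179.8, 34.8, 22.5]
ft_force: [1.7, 3.5, 6.3]
finger_gap: -0.3
```

```bash
python3 k.py -2|sed -n 2p
```

```text
in key axes (down-slope, y, standoff) 0.2 0.4 -8.2 F along n 6.83 F [1.7 3.5 6.3]
```

At the first stop (6.8 N). I hold with a tiny lead.

Emit:
carry_out --increments '[[[0,0,0.0003],[0,0,0],1],[[0,0,0.0003],[0,0,0],1]]'

```text
time: 24.3
tool_pos: [536.1, -303.1, 98.7]
tcp_rot: [179.8, 34.8, 22.5]
ft_force: [2.0, 3.4, 4.2]
finger_gap: -0.2
```

```bash
python3 k.py -2|sed -n 2p
```

```text
in key axes (down-slope, y, standoff) 0.2 0.3 -8.2 F along n 5.26 F [2.  3.4 4.2]
```

Stable. I continue the hold.

Emit:
carry_out --increments '[[[0,0,0.0003],[0,0,0],1],[[0,0,0.0003],[0,0,0],1],[[0,0,0.0003],[0,0,0],1],[[0,0,0.0003],[0,0,0],1]]'

```text
time: 24.7
tool_pos: [536.2, -303.1, 98.7]
tcp_rot: [179.7, 34.7, 22.5]
ft_force: [1.8, 2.9, 5.7]
finger_gap: 0.6
```

```bash
python3 k.py -2|sed -n 2p
```

```text
in key axes (down-slope, y, standoff) 0.2 0.4 -8.2 F along n 6.27 F [1.8 2.9 5.7]
```

Emit:
carry_out --increments '[[[0,0,0.0003],[0,0,0],1],[[0,0,0.0003],[0,0,0],1],[[0,0,0.0003],[0,0,0],1],[[0,0,0.0003],[0,0,0],1]]'

```text
time: 25.1
tool_pos: [536.2, -303.1, 98.7]
tcp_rot: [179.7, 34.7, 22.5]
ft_force: [1.8, 3.3, 6.1]
finger_gap: 0.0
```

```bash
python3 k.py -2|sed -n 2p
```

```text
in key axes (down-slope, y, standoff) 0.2 0.4 -8.2 F along n 6.68 F [1.8 3.3 6.1]
```

Emit:
carry_out --increments '[[[0,0,0.0003],[0,0,0],1],[[0,0,0.0003],[0,0,0],1],[[0,0,0.0003],[0,0,0],1],[[0,0,0.0003],[0,0,0],1]]'

```text
time: 25.5
tool_pos: [536.1, -303.1, 98.7]
tcp_rot: [179.6, 34.6, 22.5]
ft_force: [2.4, 3.4, 5.4]
finger_gap: 0.1
```

```bash
python3 k.py -2|sed -n 2p
```

```text
in key axes (down-slope, y, standoff) 0.2 0.4 -8.2 F along n 6.42 F [2.4 3.4 5.4]
```

Held 1.4 s at 5–7 N with no travel. Now I press home.

Emit:
carry_out --increments '[[[0,0,0.002],[0,0,0],1],[[0,0,0.0025],[0,0,0],1],[[0,0,0.0025],[0,0,0],1]]'

```text
time: 25.8
tool_pos: [534.3, -303.9, 95.8]
tcp_rot: [179.5, 34.4, 22.4]
ft_force: [3.0, 5.8, 10.8]
finger_gap: 0.2
```

```bash
python3 k.py -2|sed -n 2p
```

```text
in key axes (down-slope, y, standoff) 0.2 0.4 -11.8 F along n 11.73 F [ 3.   5.8 10.8]
```

Emit:
carry_out --increments '[[[0,0,0.003],[0,0,0],1],[[0,0,0.003],[0,0,0],1],[[0,0,0.002],[0,0,0],1]]'

```text
time: 26.1
tool_pos: [532.6, -304.7, 93.1]
tcp_rot: [179.3, 34.2, 22.3]
ft_force: [3.4, 5.7, 11.5]
finger_gap: -0.1
```

```bash
python3 k.py -2|sed -n 2p
```

```text
in key axes (down-slope, y, standoff) 0.2 0.5 -15.0 F along n 12.52 F [ 3.4  5.7 11.5]
```

Emit:
carry_out --increments '[[[0,0,0.003],[0,0,0],1],[[0,0,0.002],[0,0,0],1],[[0,0,0.0015],[0,0,0],1]]'

```text
time: 26.4
tool_pos: [532.2, -304.9, 92.4]
tcp_rot: [179.1, 33.9, 22.3]
ft_force: [2.5, 5.4, 12.0]
finger_gap: 0.0
```

```bash
python3 k.py -2|sed -n 2p
python3 - <<'E'
from h import *
S,T=both()
a=cv2.resize(S.im[250:384,200:360],None,fx=4,fy=4); cv2.imwrite("pics/s14.png",a)
E
python3 k.py -2|sed -n 2p
```

```text
in key axes (down-slope, y, standoff) 0.2 0.5 -15.8 F along n 12.35 F [ 2.5  5.4 12. ]
in key axes (down-slope, y, standoff) 0.2 0.5 -15.6 F along n 12.72 F [ 3.7  6.6 11.4]
```

View pics/s14.png

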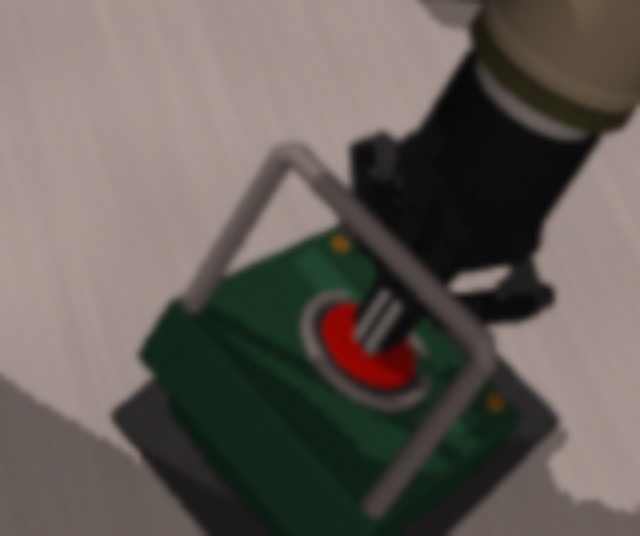

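Collar now flush and ~7.6 mm past the click. I push a little more until the force shows the hard stop.

Emit:
carry_out --increments '[[[0,0,0.003],[0,0,0],1],[[0,0,0.003],[0,0,0],1]]'

```text
time: 26.7
tool_pos: [531.9, -305.0, 91.9]
tcp_rot: [178.9, 33.7, 22.2]
ft_force: [4.8, 10.7, 17.6]
finger_gap: 0.3
```

```bash
python3 k.py -2|sed -n 2p
```

```text
in key axes (down-slope, y, standoff) 0.2 0.5 -16.5 F along n 19.35 F [ 4.8 10.7 17.6]
```

Hard stop reached: 19 N at 16.5 mm. I back out along the axis.

Emit:
carry_out --increments '[[[0,0,0.001],[0,0,0],1],[[0,0,-0.006],[0,0,0],1],[[0,0,-0.012],[0,-0.008,0],1],[[0,0,-0.02],[0.005,-0.008,0],1],[[0,0,-0.03],[0.005,-0.005,0],1],[[0,0,-0.03],[0,0,0],1],[[0,0,-0.03],[0,0,0],1],[[0,0,-0.03],[0,0,0],1],[[0,0,-0.02],[0,0,0],1],[[0,0,0],[0,0,0],1]]'

```text
time: 27.7
tool_pos: [625.5, -264.2, 239.5]
tcp_rot: [179.6, 35.1, 22.2]
ft_force: [0.4, 0.3, 0.4]
finger_gap: 0.4
```

```bash
python3 k.py 150
python3 - <<'E'
from h import *
S,T=both()
cv2.imwrite("pics/s15.png",cv2.resize(S.im,(800,600))); cv2.imwrite("pics/t15.png",cv2.resize(T.im,(800,600)))
E
```

```text
t 27.7 tcp [ 625.5 -264.2  239.5] q [-16.  50.  36. -25. 120.  44.] gap 0.4
in key axes (down-slope, y, standoff) -0.8 -1.2 163.1 F along n 0.65 F [0.4 0.3 0.4]
delta tool to standoff [ 0.8  1.1 13.1] rot [ 0.0032  0.0019 -0.0056]
```

View pics/s15.png

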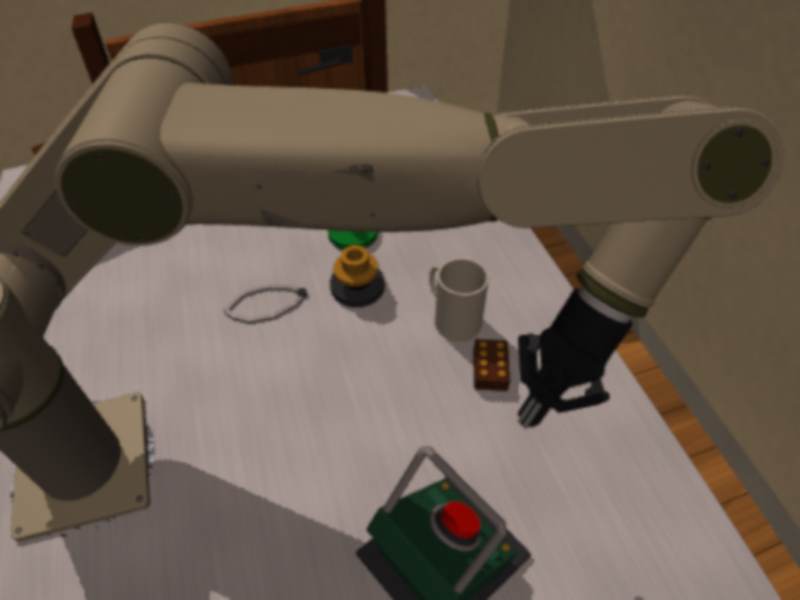

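View pics/t15.png

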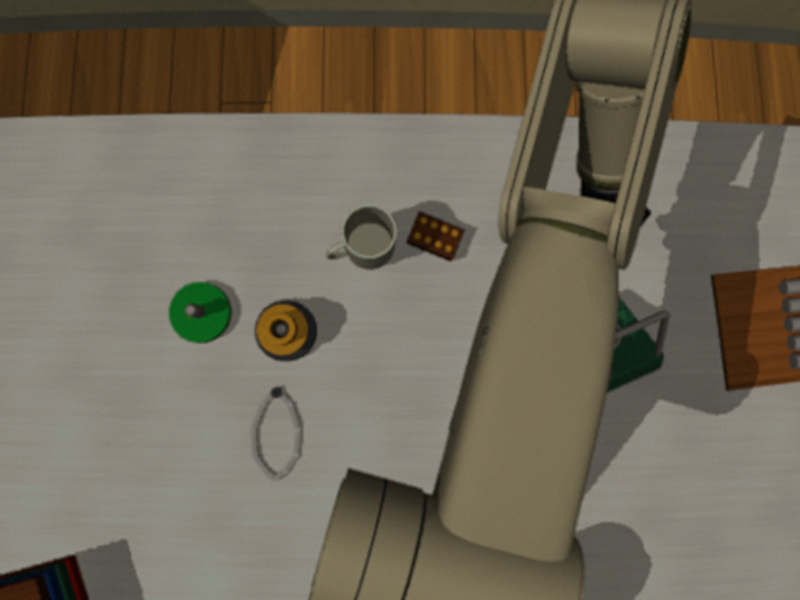

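The key is back up at side (461,520), as at the start. The ring is on the stand (side (357,268), top (281,328)), and the jug, tally block and caliper are at their starting pixels. The arm is clear, so I hand in.

```bash
python3 -c "
from bench import r
print(r.hand_in())"
```

```text
the job is handed in; nothing more can be done
None
```

I seated the spacer and then the ring gauge, flange down, on the dark stand's spindle and let go of both. I then held the red key at its first click, pressed it fully home, and handed in at about 28 s. `hand_in` reports no verdict, so the checks below are the only evidence.

- **Seating:** The ring made contact at the height expected for seated. In the pictures it sits level, with the spindle tip centred in its bore.
- **First attempt at seating the ring:** The arm crept sideways and briefly pushed the ring against the spindle, with up to about 29 N vertically and 17 N sideways. I backed off about 2 mm, levelled it and reseated it before letting go.
- **First click:** I held the key there for about 1.4 s at 5–7 N, with no change in travel.
- **Pressed home:** The key reached a hard stop at about 16.5 mm of travel and 19 N.
- **End state:** The key is back at its starting position in the side view. The jug, tally block and caliper are at their starting pixels, and the arm is clear, reading about zero force.

I could not read the two key joints directly, so the key stages are inferred from force, tool travel and the pictures.

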